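# Refit the pipe sensors and pair them

## Task

Take the two old dial thermometers off the copper pipe and put them in the steel returns tray, and set every new sensor on the bench squarely astride the pipe, between the two clamp posts. Then take the stylus from its fork and hold the gateway's recessed pairing button fully down with its tip for two seconds, and hang the stylus back in its fork by the collar. Leave the tin, the brass tee and the carton where they are.

Things in the scene. Friction and masses are not known exactly. Their poses are not given: they have to be found in the camera images.
- sensor0: New sensor: grey saddle clip 50 (x, grasp here: flat sides) x 36 (y) x 42 mm high, origin under its centre. 16 mm cap on two 8 mm legs at x edges; between them a 34 mm channel along y with 45 degree faces centres it on the pipe; seated, origin 14 mm below pipe axis. Either way round. Small dark window on top. 90 g. On the bench at first; 2 to 4 of the four are present, others None.
- sensor1: New sensor: grey saddle clip 50 (x, grasp here: flat sides) x 36 (y) x 42 mm high, origin under its centre. 16 mm cap on two 8 mm legs at x edges; between them a 34 mm channel along y with 45 degree faces centres it on the pipe; seated, origin 14 mm below pipe axis. Either way round. Small dark window on top. 90 g. On the bench at first; 2 to 4 of the four are present, others None.
- sensor2: New sensor: grey saddle clip 50 (x, grasp here: flat sides) x 36 (y) x 42 mm high, origin under its centre. 16 mm cap on two 8 mm legs at x edges; between them a 34 mm channel along y with 45 degree faces centres it on the pipe; seated, origin 14 mm below pipe axis. Either way round. Small dark window on top. 90 g. On the bench at first; 2 to 4 of the four are present, others None.
- sensor3: New sensor: grey saddle clip 50 (x, grasp here: flat sides) x 36 (y) x 42 mm high, origin under its centre. 16 mm cap on two 8 mm legs at x edges; between them a 34 mm channel along y with 45 degree faces centres it on the pipe; seated, origin 14 mm below pipe axis. Either way round. Small dark window on top. 90 g. On the bench at first; 2 to 4 of the four are present, others None.
- dial0: Old dial thermometer: same body as the sensors, a grey saddle clip 50 (x, grasp here: flat sides) x 36 (y) x 42 mm high, origin under its centre. 16 mm cap on two 8 mm legs at x edges; between them a 34 mm channel along y with 45 degree faces centres it on the pipe; seated, origin 14 mm below pipe axis. Either way round. On top a round dial 40 mm across, 10 mm high. 120 g. On the pipe at first.
- dial1: Old dial thermometer: same body as the sensors, a grey saddle clip 50 (x, grasp here: flat sides) x 36 (y) x 42 mm high, origin under its centre. 16 mm cap on two 8 mm legs at x edges; between them a 34 mm channel along y with 45 degree faces centres it on the pipe; seated, origin 14 mm below pipe axis. Either way round. On top a round dial 40 mm across, 10 mm high. 120 g. On the pipe at first.
- dial0_mid (a point): Middle of the saddle of dial0, 21 mm above its origin.
- dial1_mid (a point): Middle of the saddle of dial1, 21 mm above its origin.
- tray: The open steel returns tray, origin under its centre. Loose, 1.2 kg; stays on the bench.
- gateway: White radio gateway box, 130 (x) x 100 (y) x 50 mm high, origin under its centre; its button hole lies at x -38, y +24 mm. Loose on the bench, 1.5 kg; it need not be moved.
- pipe_mid (a point): Middle of the copper pipe, on its axis, 90 mm above the bench. Pipe 22 mm in diameter, level, along this frame's y, on two clamp posts centred 150 mm either side of here (16 mm wide along the pipe), 284 mm clear between; a wooden foot board 90 x 360 x 12 mm lies below. Fixed.
- tray_in (a point): Centre of the inner floor of the open steel returns tray, 130 x 130 mm outside, 35 mm high, 4 mm walls, floor about 4 mm above the bench.
- button_top (a point): Centre of the top of the pairing button, a black disc 11 mm across at the bottom of a round 14 mm hole in the flat top of the white gateway box. At rest it lies 12 mm below the box's top, 38 mm above the bench. Too deep and narrow for the fingers.
- pair_button (a joint): Travel of the pairing button, m: 0 at rest, 0.004 fully down. Pressed straight down; springs back, about 1.2 N to start and 4 N fully down.
- stylus: Stylus tool: black 16 x 16 mm square handle 60 mm long (z 81 to 141 mm) above a 26 mm round collar (z 75 to 81 mm) above a steel shaft 7 mm in diameter; origin at the centre of the tip (lower end), z up the tool to the handle. 60 g. At first upright, hanging by its collar in the fork. Take it by the handle from above.
- fork_rest (a point): Where the stylus hangs in its fork bracket: level with the top of the two prongs, 91 mm above the bench, mid-way in the 14 mm slot between them, which is closed 8 mm behind (+x) and open at -x, 22 mm on. Prongs 10 mm wide. Stylus hangs collar on prongs, tip 75 mm below this point. Post behind the slot, 70 mm square foot. Fixed.
- tin: Bystander: metal tin 64 mm across, 110 mm high, origin under its centre.
- tee: Bystander: brass pipe tee, 70 mm long, lying beyond the pipe; origin on the bench below its centre.
- carton: Bystander: cardboard carton 65 x 100 x 50 mm beyond the pipe; origin under its centre.
Things that resemble listed ones, but are neither listed nor needed, are in the scene too. Leave any blue or purple look-alike of the sensor3 alone.

How it is judged:
By the outcome, as a careful person would: the job done as asked, in the order asked, and still so for the second after the job is handed in, with the robot touching nothing.
Of sensor0, sensor1, sensor2, sensor3 only 2 to 4 are there at a start; the rules pass over those that are not, and their reading is None.
At some moment in a run one of tray, gateway may be knocked a few centimetres aside while the robot is not near it.
It also fails if it takes over 208 s, if anything falls off the work surface, if the arm or the gripper's body presses on something with over 40 N, if the wrist force passes 120 N, or if a joint passes its speed limit or range.

## Robot

A 6-joint arm with a two-finger parallel gripper is mounted at the origin on the work surface. World frame = base frame: x ahead of the robot, y to its left, z up, the work surface at z = 0. Lengths are in m, angles in rad, forces in N, time in s.
With the tool pointing down it reaches from about 0.25 to 0.775 m from the base axis. Payload 4 kg.
Tool frame: the origin (TCP) lies midway between the tips of the shut fingers; the grasp point (between the pads) lies robot.tcp_to_grasp behind it (robot.tcp_to_grasp is the distance from the TCP to the grasp point, in m); y points along the fingers, x is the direction in which the jaws open and shut, and the axes are right-handed (so a half turn about y gives the same grasp; the last joint's range is limited). The gripper opens to 94 mm and grips with 3 to 60 N. Pads are 16 mm wide; open, the fingers measure 119 mm over their backs; the gripper's body (75 mm by 177 mm) begins 78 mm behind the grasp point.
Start: joints at [1.191, 0.087, 1.371, -0, 1.684, -0.103], TCP at [0.15, 0.529, 0.206] pointing down, gripper open.
Joint ranges: [-3.1, 3.1], [-0.76, 2.03], [0.27, 2.55], [-1.08, 4.22], [0.17, 2.65], [-2.57, 2.57]. Speed limits (rad/s): [2.79, 2.79, 3.14, 3.14, 3.14, 3.14].

## Interface

Orientations are given as [roll, pitch, yaw] about the fixed x, y, z axes, in that order (R = Rz(yaw) Ry(pitch) Rx(roll)).
In Python, from bench import robot gives the robot as it stands.
- The arm moves only by the tool arm_command, never from a script. Its argument "series" is text: rows parted by semicolons, each of 7 numbers parted by spaces: the turn, a rotation vector about the tool's x, y, z in rad, then the shift along the tool's x, y, z in m, then the finger opening in m, from 0 to 0.094. A call has 1 to 12 rows; each row shifts and turns the pose as measured when the row begins, along the tool's axes as they then stand; what a row does not reach is not made up. A row lasts 1/10 s, in which the tool goes at most 50 mm and 8.59 degrees, less where a joint would pass 70% of its speed; a pose out of reach is approached as far as the arm can. A call with a gripper value outside its range is refused whole. The fingers move at their own pace and stop on an object; the grip force is fixed at half the most. Time passes only in rows, so rows that do not move let the fingers close. It gives the time, the measured TCP pose, the force and the opening at its end, in the units of the state.
- robot.get_obs(): the state, without advancing time (a new reading comes with each control period).
- robot.snapshot(name): name is "scene" or "top"; returns the picture (384x512x3 uint8, blue, green, red); there is no depth.
- robot.camera_params(name): a dict with "fx", "fy", "cx", "cy" (pixels), "extrinsics" (4x4, takes a point from camera to world coordinates). Camera axes: x right, y up, looking along -z (the intrinsics and any distortion apply to the point x, -y, -z); pixel columns grow to the right and rows downward; lengths in m; the calibration is good to about 2 mm. A picture is of the moment at which its call begins. camera_params takes no time and is no camera call.
- robot.close_job(): hands the job in, once; it reports no verdict.
Trained networks look in the newest picture that a camera, given by its name, has taken for a name from the list of things; names that differ only in an ending like _2 or _b are one class to them, and where a whole thing is asked for, a point or a joint stands for the part that bears it (a point fixed in the world has none). Each returns a list of dicts, best first, with "score" (0 to 1); they miss things now and then, are a little off and sometimes report something else, mostly with a low value. They report only what shows in the picture. A call takes as long as a camera call. They do not tell look-alikes from the thing itself.
- robot.spot_in(camera, target): "centre" ([x, y, z] in m, in the coordinates of the camera as it stood for that picture, good to about 4 mm: the middle of the surface that is visible of it).
The state is a dict: "time": time; "joint_positions": joint angles; "qvel": joint speeds; "joint_torque": joint torques, N m; "tool_pos": TCP position; "ee_rot": TCP orientation; "wrist_force": force on the tool from outside, world axes, zero at the start; "wrist_torque": the same for the moment, N m; "width": finger opening in m.
Only numpy, scipy, OpenCV 4.12 (cv2) and the standard library are available. Lean on these libraries where they do the work, as an engineer would, in place of code of your own. Each camera call takes 0.05 s, during which the arm holds its last target.

## Working session

There is one attempt and no reset: what is moved stays moved. The work goes in short steps, Python scripts to look and compute and a tool call to move; the robot and the scene stay as the last step left them, time stands still between calls to the robot, and variables do not carry over. Pictures are saved under pics/ and viewed, and the job is handed in when it is done.

Besides the shell and the picture viewer there is one more tool, called after "Call:" by a JSON object that holds its "name" and its "arguments", one argument or row to a line. arm_command: Moves the arm, as the interface text tells. Its arguments: {"type":"object","properties":{"series":{"type":"string"}},"required":["series"]}

```bash
ls; mkdir -p pics
python3 - <<'E'
from bench import robot
import cv2
print(robot.get_obs()); print(robot.tcp_to_grasp)
for n in ("scene","top"):
    im=robot.snapshot(n); cv2.imwrite(f"pics/{n}0.png",im); print(n,robot.camera_params(n))
E
```

```text
pics
{'time': 0.0, 'joint_positions': array([ 1.19087846e+00,  8.79471478e-02,  1.37220471e+00,  5.17950844e-06,
        1.68360190e+00, -1.03096974e-01]), 'qvel': array([-1.72895383e-04,  7.40203418e-05,  2.22376506e-04, -4.98306527e-05,
       -1.18213623e-03,  1.84076056e-03]), 'joint_torque': array([ 6.74273961e-04, -3.40183210e+01, -3.02429223e+01,  7.18142116e-02,
        3.29610589e-02, -1.79742765e-04]), 'tool_pos': array([0.15011633, 0.52856188, 0.20433361]), 'ee_rot': array([-1.5705688 ,  0.0021491 ,  1.29397626]), 'wrist_force': array([0.50936742, 0.80658268, 0.33979581]), 'wrist_torque': array([0.01331703, 0.00805947, 0.03741741]), 'width': 0.094144174805121}
0.0188
scene {'fx': 361.009211239961, 'fy': 361.009211239961, 'cx': 254.24781744384714, 'cy': 188.87365106738048, 'extrinsics': array([[-0.51711336, -0.46207583,  0.72047186,  1.17002679],
       [ 0.85591598, -0.27792421,  0.43608022,  0.39915131],
       [-0.00126555,  0.84216629,  0.53921641,  0.54271134],
       [ 0.        ,  0.        ,  0.        ,  1.        ]])}
top {'fx': 444.5514208981422, 'fy': 444.5514208981422, 'cx': 247.16338321587634, 'cy': 192.11271341625576, 'extrinsics': array([[ 0.007586  ,  0.98175798, -0.18998347,  0.38182939],
       [-0.99996683,  0.00801129,  0.00147066, -0.00367747],
       [ 0.00296585,  0.18996601,  0.98178619,  1.18919237],
       [ 0.        ,  0.        ,  0.        ,  1.        ]])}
```

View pics/scene0.png

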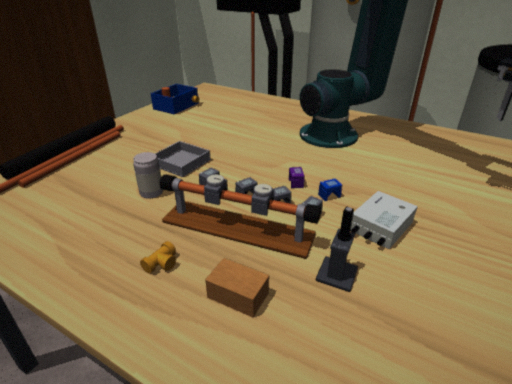

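View pics/top0.png

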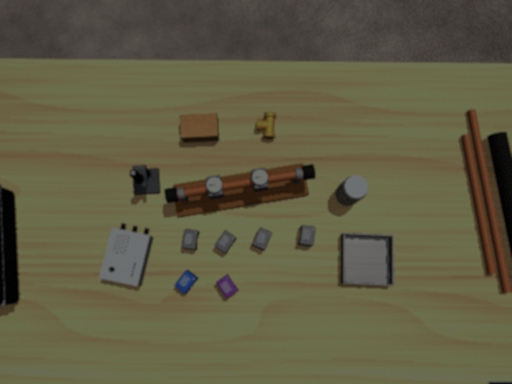

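The top view shows four grey sensors at about (190,239), (225,242), (262,239) and (307,236). The blue (186,282) and purple (228,287) blocks are look-alikes. The dials sit on the pipe at (214,186) and (260,179), with the tray at (367,260), the gateway at (126,257) and the stylus and fork at (142,178). The long black object at the left edge is the gripper.

```bash
cat > h.py <<'E'
from bench import robot
import numpy as np, cv2
def w(cam,p):  # camera->world
    T=robot.camera_params(cam)["extrinsics"]; return T[:3,:3]@np.array(p)+T[:3,3]
def pix2w(cam,u,v,z):
    P=robot.camera_params(cam);T=P["extrinsics"]
    d=T[:3,:3]@np.array([(u-P["cx"])/P["fx"],-(v-P["cy"])/P["fy"],-1.0]);o=T[:3,3]
    return o+d*(z-o[2])/d[2]
def w2pix(cam,X):
    P=robot.camera_params(cam);T=P["extrinsics"]
    c=T[:3,:3].T@(np.array(X)-T[:3,3]); return np.array([P["cx"]+P["fx"]*c[0]/-c[2],P["cy"]-P["fy"]*c[1]/-c[2]])
def spots(cam,t,snap=False,n=8,ms=0.2):
    if snap: robot.snapshot(cam)
    return [(round(s["score"],2),np.round(w(cam,s["centre"]),4),np.round(w2pix(cam,w(cam,s["centre"])),1)) for s in robot.spot_in(cam,t)[:n] if s["score"]>ms]
def pose():
    o=robot.get_obs(); print("t",round(o["time"],2),"tcp",np.round(o["tool_pos"],4),"rot",np.round(o["ee_rot"],3),"w",round(o["width"],4),"F",np.round(o["wrist_force"],1)); return o
def togo(x,y,z,yaw):
    """shift in tool axes at the current pose (about tool y) to get there; grasp z -> tcp"""
    from scipy.spatial.transform import Rotation as Ro
    o=robot.get_obs(); R=Ro.from_euler('xyz',o["ee_rot"]); G=Ro.from_euler('xyz',[-np.pi/2,0,yaw])
    r=(R.inv()*G).as_rotvec(); d=R.inv().apply(np.array([x,y,z])-o["tool_pos"])
    print("turn",np.round(r,4),"shift(tool now)",np.round(d,4),"shift(tool after turn)",np.round(G.inv().apply(np.array([x,y,z])-o["tool_pos"]),4))
E
python3 - <<'E'
from h import *
for cam in("top","scene"):
    im=robot.snapshot(cam)
    print(cam)
    for t in ["sensor0","dial0","dial0_mid","pipe_mid","tray","tray_in","gateway","button_top","stylus","fork_rest"]:
        print(t); [print("   ",*s) for s in spots(cam,t)]
    if cam=="top":
        cv2.imwrite("pics/c1.png",cv2.resize(im[155:300,95:345],None,fx=3.2,fy=3.2,interpolation=cv2.INTER_CUBIC))
    else: cv2.imwrite("pics/c2.png",cv2.resize(im[140:290,130:430],None,fx=2.6,fy=2.6,interpolation=cv2.INTER_CUBIC))
E
```

```text
top
sensor0
    0.82 [ 0.4793 -0.0442  0.045 ] [261.9 239.6]
    0.81 [ 0.488  -0.158   0.0424] [306.  236.7]
    0.73 [0.4786 0.1372 0.0433] [191.4 239.4]
    0.68 [0.4678 0.0496 0.0395] [225.4 244. ]
    0.68 [0.3633 0.0425 0.0397] [227.5 285.4]
    0.58 [0.3705 0.1462 0.04  ] [186.6 282.2]
    0.53 [0.433  0.2966 0.0491] [127.7 256.7]
    0.36 [0.7798 0.127  0.0514] [198.3 126.7]
dial0
    0.87 [ 0.6218 -0.0331  0.125 ] [258.6 178.6]
    0.34 [ 0.6014 -0.2656  0.1095] [352.2 188.7]
dial0_mid
    0.62 [ 0.4353 -0.3215  0.0018] [366.1 258.5]
    0.6 [ 0.6212 -0.0339  0.1305] [259.  178.3]
    0.35 [0.4338 0.2981 0.053 ] [126.7 256.3]
pipe_mid
    0.69 [ 0.4851 -0.16    0.0459] [307.  237.6]
    0.59 [0.6063 0.0146 0.0118] [239.7 193.3]
tray
    0.69 [ 0.4342 -0.3211  0.0069] [366.5 258.8]
tray_in
    0.86 [ 0.4309 -0.3249  0.0051] [367.8 260.1]
    0.56 [0.4688 0.0497 0.0419] [225.3 243.5]
gateway
    0.72 [0.4326 0.2942 0.0511] [128.4 256.8]
button_top
stylus
    0.52 [0.626  0.2612 0.1376] [137.5 174.8]
fork_rest
    0.75 [0.6292 0.2547 0.0111] [151.1 184.3]
scene
sensor0
    0.94
[... 219 characters left out ...]
 173.8]
dial0
    0.84 [0.6229 0.0847 0.1172] [261.  197.5]
    0.76 [ 0.639  -0.0255  0.1143] [214.3 187.7]
    0.58 [ 0.4218 -0.3169  0.0142] [182.7 157.2]
dial0_mid
    0.94 [ 0.6444 -0.0255  0.1135] [212.9 189.1]
pipe_mid
    0.72 [0.6208 0.0332 0.0101] [242.  228.8]
    0.26 [ 0.6426 -0.0226  0.1109] [214.5 190.1]
tray
    0.65 [ 0.4229 -0.3129  0.0165] [183.4 157. ]
    0.56 [ 0.6439 -0.0241  0.1094] [213.6 190.8]
tray_in
    0.72 [ 0.426  -0.3119  0.0162] [182.9 157.6]
gateway
    0.79 [0.4645 0.3058 0.0489] [380.7 217.2]
button_top
stylus
    0.66 [0.6315 0.2716 0.1264] [346.  224.7]
fork_rest
    0.66 [0.6642 0.2745 0.019 ] [334.4 277.8]
    0.51 [0.6209 0.0803 0.1166] [259.7 196.7]
```

View pics/c1.png

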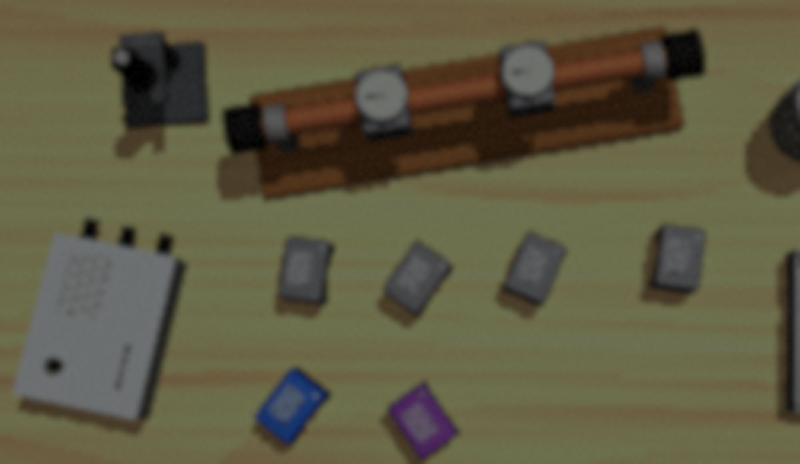

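View pics/c2.png

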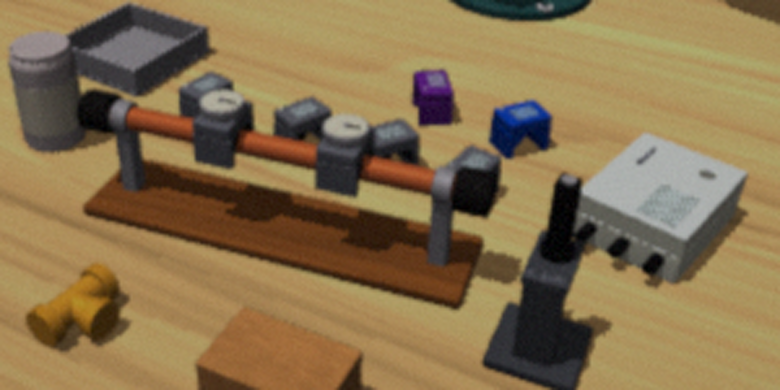

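```bash
cat > fit.py <<'E'
from h import *
from scipy.optimize import minimize
S=6
def hull_mask(cam,x,y,yaw,dims,u0,v0,n):
    lx,ly,z0,z1=dims
    c,s=np.cos(yaw),np.sin(yaw)
    pts=[]
    for a in(-1,1):
        for b in(-1,1):
            for z in(z0,z1):
                px,py=a*lx/2,b*ly/2
                pts.append(w2pix(cam,[x+c*px-s*py,y+s*px+c*py,z]))
    pts=((np.array(pts)-[u0,v0]+0.5)*S)
    m=np.zeros((n*S,n*S),np.float32)
    cv2.fillConvexPoly(m,np.round(cv2.convexHull(pts.astype(np.float32))[:,0]*16).astype(np.int32),1,shift=4)
    return m
def fit(cam,im,x,y,dims,maskfn,n=34):
    u,v=w2pix(cam,[x,y,(dims[2]+dims[3])/2]); u0,v0=int(u-n/2),int(v-n/2)
    crop=cv2.resize(im[v0:v0+n,u0:u0+n],None,fx=S,fy=S,interpolation=cv2.INTER_CUBIC)
    m=maskfn(crop).astype(np.float32)
    k,lab,st,_=cv2.connectedComponentsWithStats(m.astype(np.uint8))
    i=np.argmax([ (lab[n*S//2-20:n*S//2+20,n*S//2-20:n*S//2+20]==j).sum() for j in range(1,k)])+1
    m=(lab==i).astype(np.float32)
    def cost(p):
        h=hull_mask(cam,p[0],p[1],p[2],dims,u0,v0,n); return -(h*m).sum()/np.maximum(h,m).sum()
    best=min((minimize(cost,[x,y,a],method="Nelder-Mead",options=dict(initial_simplex=[[x,y,a],[x+.006,y,a],[x,y+.006,a],[x,y,a+.25]],xatol=1e-4,fatol=1e-5)) for a in np.arange(-1.57,1.57,0.39)),key=lambda r:r.fun)
    return best.x,-best.fun,m,hull_mask(cam,*best.x,dims,u0,v0,n),crop
def grey(c):
    hsv=cv2.cvtColor(c,cv2.COLOR_BGR2HSV); return hsv[...,1]<75
E
python3 - <<'E'
from fit import *
im=robot.snapshot("top"); out=[]
for x,y in [(.479,.137),(.468,.05),(.479,-.044),(.486,-.159)]:
    p,s,m,h,c=fit("top",im,x,y,(.05,.036,0,.042),grey)
    print(np.round(p,4),"deg",np.degrees(p[2])%180,round(s,3))
    e=cv2.Canny((h*255).astype(np.uint8),50,150); c2=c.copy(); c2[e>0]=(0,0,255); mm=np.repeat((m*255).astype(np.uint8)[...,None],3,2)
    out.append(np.vstack([c2,mm]))
cv2.imwrite("pics/fit1.png",cv2.resize(np.hstack(out),(800,400)))
# pipe: orange pixels
hsv=cv2.cvtColor(im,cv2.COLOR_BGR2HSV)
for u,v in [(235,184),(285,176),(200,198),(126,257)]: print(u,v,hsv[v,u])
cv2.imwrite("pics/pipe.png",cv2.resize(im[160:220,160:320],None,fx=5,fy=5,interpolation=cv2.INTER_CUBIC))
cv2.imwrite("pics/fork.png",cv2.resize(im[150:210,120:170],None,fx=10,fy=10,interpolation=cv2.INTER_CUBIC))
E
```

```text
Traceback (most recent call last):
  File "fit.py", line 26, in fit
    best=min((minimize(cost,[x,y,a],method="Nelder-Mead",options=dict(initial_simplex=[[x,y,a],[x+.006,y,a],[x,y+.006,a],[x,y,a+.25]],xatol=1e-4,fatol=1e-5)) for a in np.arange(-1.57,1.57,0.39)),key=lambda r:r.fun)
  File "fit.py", line 26, in <genexpr>
    best=min((minimize(cost,[x,y,a],method="Nelder-Mead",options=dict(initial_simplex=[[x,y,a],[x+.006,y,a],[x,y+.006,a],[x,y,a+.25]],xatol=1e-4,fatol=1e-5)) for a in np.arange(-1.57,1.57,0.39)),key=lambda r:r.fun)
              ~~~~~~~~^^^^^^^^^^^^^^^^^^^^^^^^^^^^^^^^^^^^^^^^^^^^^^^^^^^^^^^^^^^^^^^^^^^^^^^^^^^^^^^^^^^^^^^^^^^^^^^^^^^^^^^^^^^^^^^^^^^^^^^^^^^^^^^^^^^^^^^
  File "fit.py", line 25, in cost
    h=hull_mask(cam,p[0],p[1],p[2],dims,u0,v0,n); return -(h*m).sum()/np.maximum(h,m).sum()
  File "fit.py", line 12, in hull_mask
    pts.append(w2pix(cam,[x+c*px-s*py,y+s*px+c*py,z]))
               ~~~~~^^^^^^^^^^^^^^^^^^^^^^^^^^^^^^^^^
  File "h.py", line 10, in w2pix
    P=robot.camera_params(cam);T=P["extrinsics"]
ValueError: time passes only in moves, steps and waits
```

```bash
python3 - <<'E'
s=open('h.py').read()
s=s.replace('robot.camera_params(cam)','CP(cam)').replace('def w(cam','_c={}\ndef CP(c):\n    if c not in _c: _c[c]=robot.camera_params(c)\n    return _c[c]\ndef w(cam',1)
open('h.py','w').write(s)
E
python3 - <<'E'
from fit import *
im=robot.snapshot("top"); out=[]
for x,y in [(.479,.137),(.468,.05),(.479,-.044),(.486,-.159)]:
    p,s,m,h,c=fit("top",im,x,y,(.05,.036,0,.042),grey)
    print(np.round(p,4),"deg",np.degrees(p[2])%180,round(s,3))
    e=cv2.Canny((h*255).astype(np.uint8),50,150); c2=c.copy(); c2[e>0]=(0,0,255); mm=np.repeat((m*255).astype(np.uint8)[...,None],3,2)
    out.append(np.vstack([c2,mm]))
cv2.imwrite("pics/fit1.png",cv2.resize(np.hstack(out),(800,400)))
# pipe: orange pixels
hsv=cv2.cvtColor(im,cv2.COLOR_BGR2HSV)
for u,v in [(235,184),(285,176),(200,198),(126,257)]: print(u,v,hsv[v,u])
cv2.imwrite("pics/pipe.png",cv2.resize(im[160:220,160:320],None,fx=5,fy=5,interpolation=cv2.INTER_CUBIC))
cv2.imwrite("pics/fork.png",cv2.resize(im[150:210,120:170],None,fx=10,fy=10,interpolation=cv2.INTER_CUBIC))
E
```

```text
[ 0.4826  0.1437 -0.1076] deg 173.83626813997657 0.87
[ 0.477   0.0522 -0.6055] deg 145.3047733032567 0.832
[ 0.4853 -0.0446 -0.4005] deg 157.05262274874133 0.83
[ 0.4947 -0.1633 -0.1367] deg 172.16727346163646 0.95
235 184 [ 12 166 103]
285 176 [ 11 165 102]
200 198 [ 14 174  60]
126 257 [ 98   9 112]
```

View pics/fit1.png

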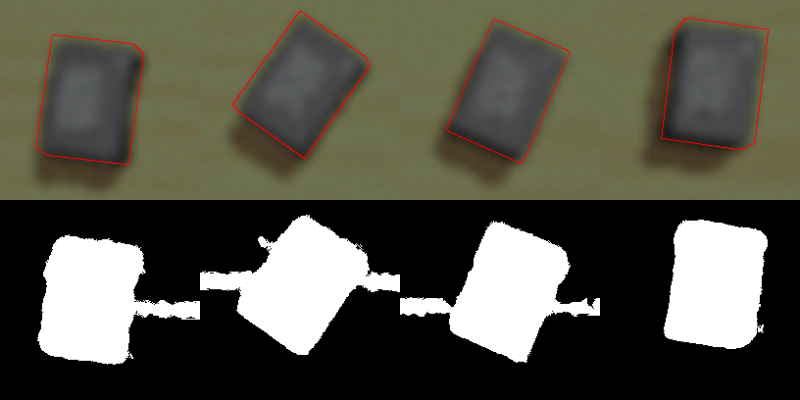

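View pics/pipe.png

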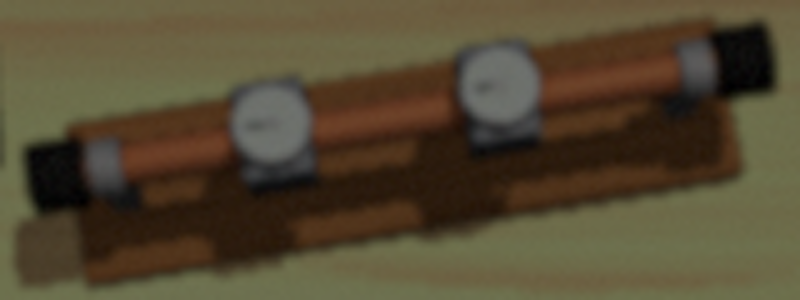

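View pics/fork.png

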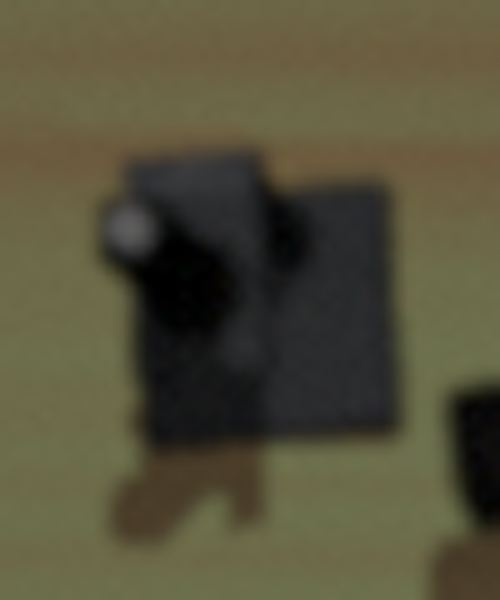

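```bash
python3 - <<'E'
s=open('fit.py').read()
s=s.replace("    k,lab,st,_","    m=cv2.morphologyEx(m,cv2.MORPH_OPEN,np.ones((31,31)))\n    k,lab,st,_")
open('fit.py','w').write(s)
E
python3 - <<'E'
from fit import *
im=robot.snapshot("top")
for x,y in [(.479,.137),(.468,.05),(.479,-.044),(.486,-.159)]:
    p,s,m,h,c=fit("top",im,x,y,(.05,.036,0,.042),grey)
    print(np.round(p,4),round(s,3))
big=cv2.resize(im,None,fx=4,fy=4,interpolation=cv2.INTER_CUBIC)
hsv=cv2.cvtColor(big,cv2.COLOR_BGR2HSV)
m=((hsv[...,0]<16)&(hsv[...,1]>140)&(hsv[...,2]>82)).astype(np.uint8)
m[:640]=0;m[880:]=0;m[:,:680]=0;m[:,1240:]=0
cv2.imwrite("pics/pm.png",m[640:880,640:1280]*255)
mids=[]
for u in list(range(750,820,5))+list(range(900,1000,5))+list(range(1100,1170,5)):
    c=np.nonzero(m[:,u])[0]
    if len(c): mids.append((u,np.median(c),len(c)))
mids=np.array(mids); print(mids[::6])
P=np.array([pix2w("top",(u+.5)/4-.5,(v+.5)/4-.5,.09) for u,v,_ in mids])
f=np.polyfit(P[:,1],P[:,0],1); print("x = ",f, "yaw of pipe y axis dir from +y:", -np.arctan(f[0]), "res",np.std(P[:,0]-np.polyval(f,P[:,1])))
for n,(u,v) in dict(d0=(213.6,184.2),d1=(259.4,176.4)).items(): print(n,pix2w("top",u,v,.128))
for n,(u,v) in dict(cl=(180.4,193.2),cr=(298.8,172.8)).items(): print(n,pix2w("top",u,v,.095))
# dial circles
W=hsv[...,1]<45
W=(W&(hsv[...,2]>110)).astype(np.uint8); W[:640]=0;W[800:]=0
k,lab,st,ce=cv2.connectedComponentsWithStats(W)
for i in range(1,k):
    if st[i,4]>800: c=(ce[i]+.5)/4-.5; print("dial",c,st[i],pix2w("top",*c,.128))
E
```

```text
[ 0.4827  0.1441 -0.072 ] 0.93
[ 0.4769  0.0525 -0.5648] 0.911
[ 0.4855 -0.0446 -0.3415] 0.919
[ 0.4946 -0.1629 -0.1314] 0.929
[[ 750.   761.    33. ]
 [ 780.   754.5   36. ]
 [ 810.   754.5   26. ]
 [ 920.   735.    27. ]
 [ 950.   729.5   28. ]
 [ 980.   725.    27. ]
 [1110.   706.5   32. ]
 [1140.   693.    37. ]]
x =  [-0.17703286  0.62399468] yaw of pipe y axis dir from +y: 0.17521743865394518 res 0.0016446764188735071
d0 [0.60616895 0.07674877 0.128     ]
d1 [ 0.62660553 -0.03492838  0.128     ]
cl [0.58942612 0.16187861 0.095     ]
cr [ 0.64437926 -0.13553207  0.095     ]
dial [260.32762954 176.35798531] [1017  684   49   48 1293] [ 0.62672981 -0.03719946  0.128     ]
dial [356.11717276 185.97585817] [1383  705   86   81 5302] [ 0.60459707 -0.27096007  0.128     ]
dial [214.636953   184.02714749] [ 835  715   47   47 1234] [0.60662063 0.07422929 0.128     ]
```

View pics/pm.png

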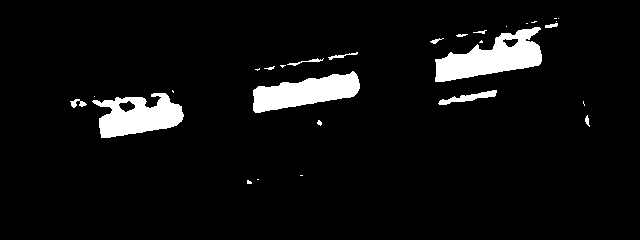

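Call:
{"name": "arm_command", "arguments": {
  "series": "0 0.14 0 0 0 0 0.085;0 0.14 0 0 0 0 0.085;0 0.14 0 0 0 0 0.085;0 0.14 0 0 0 0 0.085;0 0.14 0 0 0 0 0.085;0 0.14 0 0 0 0 0.085;0 0.14 0 0 0 0 0.085;0 0.14 0 0 0 0 0.085"
}}

```text
time: 2.15
tool_pos: [0.1502, 0.5291, 0.2055]
ee_rot: [-1.571, 0.0, 0.129]
wrist_force: [0.5, -0.6, 0.1]
width: 0.0848
```

Run:
```python
from fit import *
pose(); togo(.606,.0757,.2,.182)
im=robot.snapshot("top")
cv2.imwrite("pics/top2.png",im)
p,s,m,h,c=fit("top",im,.433,-.322,(.13,.13,0,.035),grey,n=76); print("tray",p,s)
p,s,m,h,c=fit("top",im,.433,.295,(.13,.10,0,.05),grey,n=76); print("gw",p,s)
cv2.imwrite("pics/gwm.png",np.hstack([m,h])*255)
```

```text
t 2.15 tcp [0.1502 0.5291 0.2055] rot [-1.571  0.     0.129] w 0.0848 F [ 0.5 -0.6  0.1]
turn [ 0.     -0.0533 -0.0001] shift(tool now) [ 0.3938  0.0054 -0.5081] shift(tool after turn) [ 0.3662  0.0055 -0.5284]
tray [ 0.43434935 -0.3199483  -1.62543741] 0.9660840630531311
gw [ 0.43530367  0.30839902 -0.18458511] 0.9514338374137878[ WARN:0@1.826] global loadsave.cpp:1063 imwrite_ Unsupported depth image for selected encoder is fallbacked to CV_8U.
```

Call:
{"name": "arm_command", "arguments": {
  "series": "0 -0.05 0 0 0 0 0.085;0 0 0 0.028 0 -0.041 0.085;0 0 0 0.028 0 -0.041 0.085;0 0 0 0.028 0 -0.041 0.085;0 0 0 0.028 0 -0.041 0.085;0 0 0 0.028 0 -0.041 0.085;0 0 0 0.028 0 -0.041 0.085;0 0 0 0.028 0 -0.041 0.085;0 0 0 0.028 0 -0.041 0.085;0 0 0 0.028 0 -0.041 0.085;0 0 0 0.028 0 -0.041 0.085;0 0 0 0.028 0 -0.041 0.085"
}}

```text
time: 3.4
tool_pos: [0.5425, 0.1462, 0.2059]
ee_rot: [-1.567, -0.005, 0.224]
wrist_force: [-0.3, 0.8, 0.6]
width: 0.0847
```

Run:
```python
from fit import *
pose(); togo(.606,.0757,.145,.182)
for z in(.05,): print(pix2w("top",111.6,269.4,z))
```

```text
t 3.4 tcp [0.5425 0.1462 0.2059] rot [-1.567 -0.005  0.224] w 0.0847 F [-0.3  0.8  0.6]
turn [-0.0041  0.0418  0.0051] shift(tool now) [ 0.0459  0.0608 -0.0831] shift(tool after turn) [ 0.0497  0.0609 -0.0809]
[0.4008815  0.33511428 0.05      ]
```

Call:
{"name": "arm_command", "arguments": {
  "series": "0 0.04 0 0.017 0 -0.027 0.085;0 0 0 0.017 0 -0.027 0.085;0 0 0 0.016 0 -0.027 0.085;0 0 0 0 0 0 0.085"
}}

```text
time: 3.8
tool_pos: [0.6133, 0.0674, 0.204]
ee_rot: [-1.568, -0.004, 0.184]
wrist_force: [-0.3, 0.7, -0.7]
width: 0.0848
```

Run:
```python
from fit import *
pose(); togo(.606,.0757,.088,.182)
im=robot.snapshot("scene"); cv2.imwrite("pics/s3.png",cv2.resize(im[60:290,130:390],None,fx=3,fy=3))
```

```text
t 3.8 tcp [0.6133 0.0674 0.204 ] rot [-1.568 -0.004  0.184] w 0.0848 F [-0.3  0.7 -0.7]
turn [-0.0028  0.0023  0.0041] shift(tool now) [-0.0061  0.116   0.0091] shift(tool after turn) [-0.0057  0.116   0.0095]
```

View pics/s3.png

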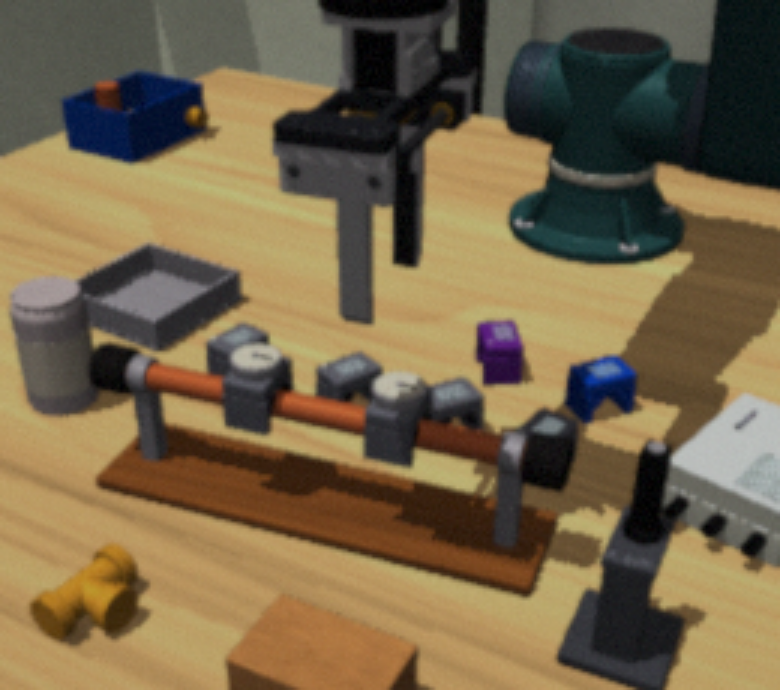

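The gripper is above the dial nearer the camera, at about (395,385) in the crop, with the jaws across the pipe. I'll descend with a small correction.

Call:
{"name": "arm_command", "arguments": {
  "series": "0 0 0 -0.006 0.01 0.009 0.085;0 0 0 0 0.03 0 0.085;0 0 0 0 0.03 0 0.085;0 0 0 0 0.025 0 0.085;0 0 0 0 0.012 0 0.085;0 0 0 0 0.005 0 0.085;0 0 0 0 0 0 0.085"
}}

```text
time: 4.55
tool_pos: [0.6028, 0.0843, 0.0926]
ee_rot: [-1.564, -0.009, 0.201]
wrist_force: [0.4, -0.3, -0.4]
width: 0.0852
```

Run:
```python
from fit import *
pose(); togo(.606,.0757,.088,.182)
im=robot.snapshot("scene"); cv2.imwrite("pics/s4.png",cv2.resize(im[100:290,180:340],None,fx=4,fy=4))
```

```text
t 4.55 tcp [0.6028 0.0843 0.0926] rot [-1.564 -0.009  0.201] w 0.0852 F [ 0.4 -0.3 -0.4]
turn [-0.0069  0.0191  0.009 ] shift(tool now) [ 0.0013  0.0045 -0.0091] shift(tool after turn) [ 0.0016  0.0046 -0.009 ]
```

View pics/s4.png

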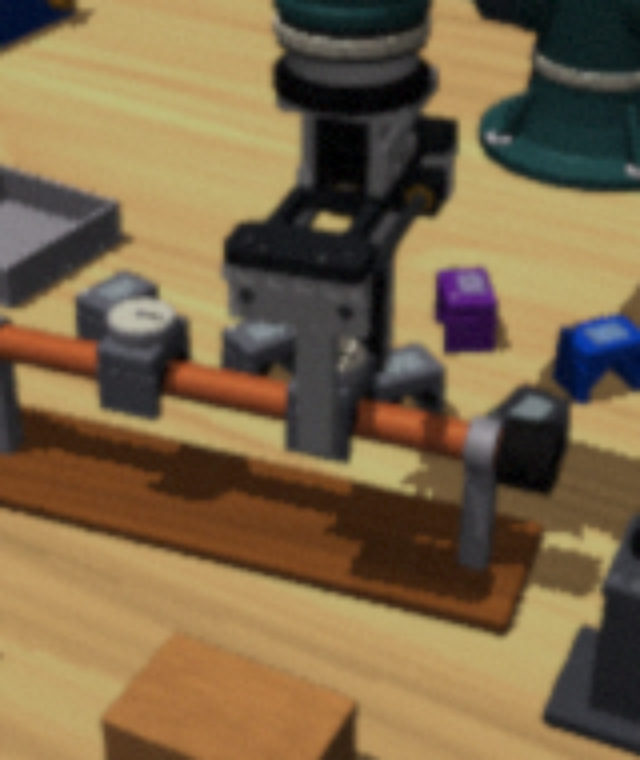

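Call:
{"name": "arm_command", "arguments": {
  "series": "-0.007 0.019 0.009 0.002 0.004 -0.006 0.085;0 0 0 0 0 0 0.085;0 0 0 0 0 0 0.03;0 0 0 0 0 0 0.03;0 0 0 0 0 0 0.03;0 0 0 0 0 0 0.03;0 0 0 0 0 0 0.03;0 0 0 0 0 0 0.03"
}}

```text
time: 5.4
tool_pos: [0.6044, 0.0772, 0.0942]
ee_rot: [-1.573, 0.004, 0.18]
wrist_force: [2.7, 0.8, 0.0]
width: 0.0496
```

Run:
```python
from fit import *
pose()
```

```text
t 5.4 tcp [0.6044 0.0772 0.0942] rot [-1.573  0.004  0.18 ] w 0.0496 F [2.7 0.8 0. ]
```

Call:
{"name": "arm_command", "arguments": {
  "series": "0 0 0 0 -0.02 0 0.03;0 0 0 0 -0.03 0 0.03;0 0 0 0 -0.03 0 0.03;0 0.06 0 -0.01 -0.01 -0.02 0.03;0 0.06 0 -0.015 0 -0.04 0.03;0 0.06 0 -0.015 0 -0.045 0.03;0 0.05 0 -0.015 0 -0.045 0.03;0 0 0 -0.018 0 -0.045 0.03;0 0 0 -0.018 0 -0.045 0.03;0 0 0 -0.018 0 -0.045 0.03;0 0 0 -0.015 0 -0.03 0.03;0 0 0 0 0 0 0.03"
}}

```text
time: 6.6
tool_pos: [0.4802, -0.2468, 0.1829]
ee_rot: [-1.574, 0.002, -0.054]
wrist_force: [-0.3, 0.2, -1.4]
width: 0.0499
```

```bash
cat > trayf.py <<'E'
from fit import *
def tray(im=None):
    im=robot.snapshot("top") if im is None else im
    p,s,m,h,c=fit("top",im,.434,-.32,(.13,.13,0,.035),grey,n=76); return p,s
E
python3 - <<'E'
from trayf import *
pose(); im=robot.snapshot("top"); cv2.imwrite("pics/t5.png",im); print([str(s) for s in spots("top","tray_in")])
togo(.4355,-.296,.1,-.055)
E
```

```text
t 6.6 tcp [ 0.4802 -0.2468  0.1829] rot [-1.574  0.002 -0.054] w 0.0499 F [-0.3  0.2 -1.4]
['(0.64, array([ 0.3845, -0.3356,  0.0035]), array([372.5, 278.1]))']
turn [ 0.0012  0.0052 -0.0016] shift(tool now) [-0.0436  0.083  -0.0545] shift(tool after turn) [-0.0434  0.0829 -0.0549]
```

View pics/t5.png

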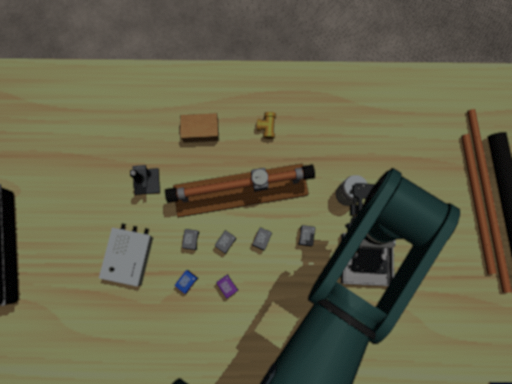

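The dial is off the pipe and held, and the tray is where it was (341–392, 235–287). I'll carry it over the tray.

Call:
{"name": "arm_command", "arguments": {
  "series": "0 0 0 -0.022 0 -0.027 0.03;0 0 0 -0.02 0 -0.026 0.03;0 0 0 0 0.02 0 0.03;0 0 0 0 0.03 0 0.03;0 0 0 0 0.03 0 0.03;0 0 0 0 0 0 0.03"
}}

```text
time: 7.3
tool_pos: [0.4436, -0.2884, 0.1017]
ee_rot: [-1.571, -0.006, -0.036]
wrist_force: [-0.7, 0.4, -1.6]
width: 0.0496
```

Run:
```python
from trayf import *
pose(); togo(.4355,-.296,.026,-.055)
im=robot.snapshot("scene"); cv2.imwrite("pics/s6.png",cv2.resize(im[60:260,100:300],None,fx=3,fy=3))
```

```text
t 7.3 tcp [ 0.4436 -0.2884  0.1017] rot [-1.571 -0.006 -0.036] w 0.0496 F [-0.7  0.4 -1.6]
turn [-0.0003  0.0194  0.0057] shift(tool now) [-0.0082  0.0757 -0.0079] shift(tool after turn) [-0.0076  0.0757 -0.008 ]
```

View pics/s6.png

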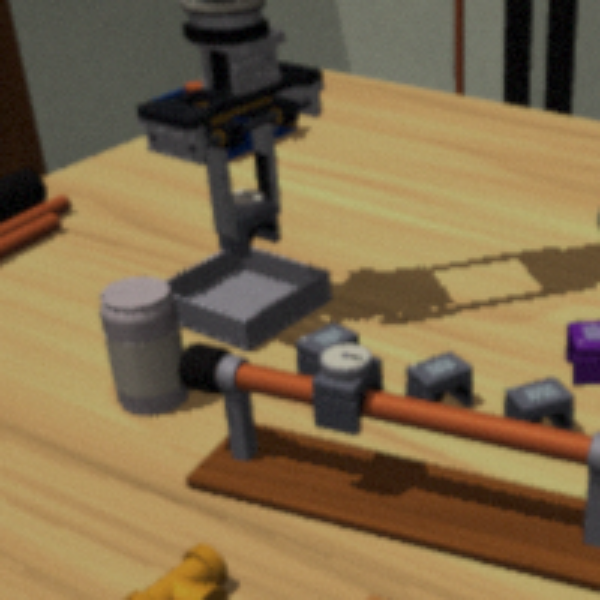

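Call:
{"name": "arm_command", "arguments": {
  "series": "0 0.019 0 -0.008 0.01 -0.008 0.03;0 0 0 0 0.025 0 0.03;0 0 0 0 0.02 0 0.03;0 0 0 0 0.01 0 0.03;0 0 0 0 0.005 0 0.03;0 0 0 0 0 0 0.03"
}}

```text
time: 7.95
tool_pos: [0.4431, -0.3013, 0.041]
ee_rot: [-1.584, -0.023, -0.053]
wrist_force: [0.5, 0.3, -1.3]
width: 0.0498
```

Run:
```python
from trayf import *
pose(); togo(.4355,-.296,.026,-.055)
im=robot.snapshot("scene"); cv2.imwrite("pics/s7.png",cv2.resize(im[80:200,130:250],None,fx=5,fy=5))
```

```text
t 7.95 tcp [ 0.4431 -0.3013  0.041 ] rot [-1.584 -0.023 -0.053] w 0.0498 F [ 0.5  0.3 -1.3]
turn [0.0131 0.0021 0.023 ] shift(tool now) [-0.0082  0.0148  0.0051] shift(tool after turn) [-0.0078  0.015   0.0048]
```

View pics/s7.png

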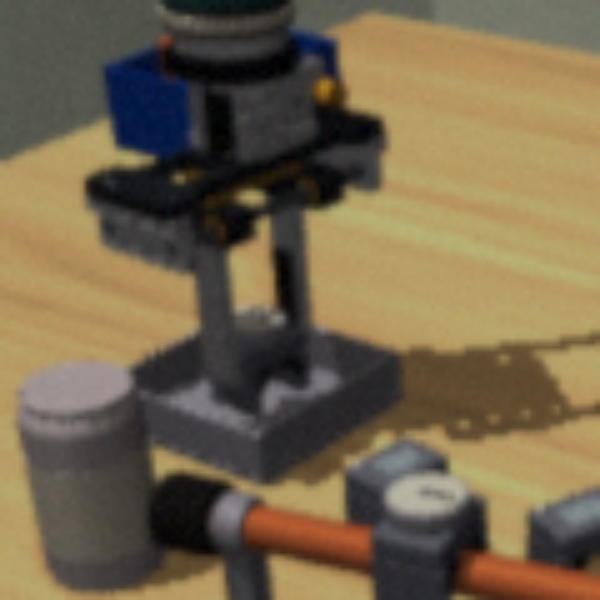

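Call:
{"name": "arm_command", "arguments": {
  "series": "0.013 0 0.023 -0.008 0.007 0.005 0.03;0 0 0 0 0.006 0 0.03;0 0 0 0 0 0 0.03"
}}

```text
time: 8.3
tool_pos: [0.4366, -0.2971, 0.0301]
ee_rot: [-1.574, -0.003, -0.053]
wrist_force: [-0.4, -0.2, -1.8]
width: 0.0497
```

Run:
```python
from trayf import *
pose(); togo(.4355,-.296,.026,-.055)
```

```text
t 8.3 tcp [ 0.4366 -0.2971  0.0301] rot [-1.574 -0.003 -0.053] w 0.0497 F [-0.4 -0.2 -1.8]
turn [0.0027 0.0019 0.0028] shift(tool now) [-0.0012  0.0041  0.001 ] shift(tool after turn) [-0.0012  0.0041  0.001 ]
```

Call:
{"name": "arm_command", "arguments": {
  "series": "0 0 0 -0.001 0.005 0 0.03;0 0 0 0 0.002 0 0.03;0 0 0 0 0 0 0.07;0 0 0 0 0 0 0.07;0 0 0 0 0 0 0.07;0 0 0 0 0 0 0.07;0 0 0 0 -0.02 0 0.07;0 0 0 0 -0.03 0 0.07;0 0 0 0 -0.04 0 0.07;0 0 0 0 -0.04 0 0.07;0 0 0 0 -0.04 0 0.08;0 0 0 0 0 0 0.08"
}}

```text
time: 9.5
tool_pos: [0.4351, -0.2964, 0.1997]
ee_rot: [-1.574, -0.003, -0.053]
wrist_force: [0.3, -0.7, 0.1]
width: 0.0793
```

Run:
```python
from trayf import *
pose(); togo(.6265,-.036,.17,.182)
im=robot.snapshot("scene"); cv2.imwrite("pics/s8.png",cv2.resize(im[80:200,130:250],None,fx=5,fy=5))
```

```text
t 9.5 tcp [ 0.4351 -0.2964  0.1997] rot [-1.574 -0.003 -0.053] w 0.0793 F [ 0.3 -0.7  0.1]
turn [ 0.0035 -0.235   0.003 ] shift(tool now) [0.1773 0.0295 0.2703] shift(tool after turn) [0.2354 0.0297 0.2215]
```

View pics/s8.png

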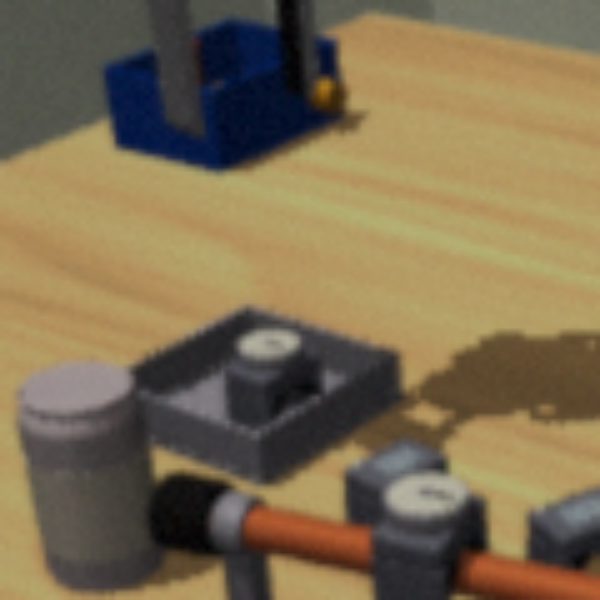

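The first dial sits upright in the tray at crop (270,380). I'm going for the second one.

Call:
{"name": "arm_command", "arguments": {
  "series": "0 -0.08 0 0 0 0 0.085;0 -0.08 0 0 0 0 0.085;0 -0.07 0 0 0 0 0.085;0 0 0 0.03 0 0.029 0.085;0 0 0 0.03 0 0.029 0.085;0 0 0 0.03 0 0.029 0.085;0 0 0 0.03 0 0.029 0.085;0 0 0 0.03 0 0.029 0.085;0 0 0 0.03 0 0.029 0.085;0 0 0 0.03 0 0.029 0.085;0 0 0 0.015 0.02 0.012 0.085;0 0 0 0 0 0 0.085"
}}

```text
time: 10.75
tool_pos: [0.6136, -0.0315, 0.1528]
ee_rot: [-1.555, 0.027, 0.181]
wrist_force: [-0.2, 0.1, -1.1]
width: 0.0852
```

Run:
```python
from trayf import *
pose(); togo(.6265,-.036,.088,.182)
```

```text
t 10.75 tcp [ 0.6136 -0.0315  0.1528] rot [-1.555  0.027  0.181] w 0.0852 F [-0.2  0.1 -1.1]
turn [-0.0156 -0.0009 -0.0275] shift(tool now) [ 0.0136  0.0643 -0.0077] shift(tool after turn) [ 0.0118  0.0648 -0.0067]
```

Call:
{"name": "arm_command", "arguments": {
  "series": "-0.015 0 -0.027 0.012 0 -0.007 0.085;0 0 0 0 0 0 0.085"
}}

```text
time: 10.95
tool_pos: [0.625, -0.0364, 0.1493]
ee_rot: [-1.57, 0.006, 0.182]
wrist_force: [-0.9, -1.2, 0.3]
width: 0.0849
```

Run:
```python
from trayf import *
pose(); togo(.6265,-.036,.088,.182)
```

```text
t 10.95 tcp [ 0.625  -0.0364  0.1493] rot [-1.57   0.006  0.182] w 0.0849 F [-0.9 -1.2  0.3]
turn [-0.0012  0.0003 -0.0062] shift(tool now) [0.0019 0.0613 0.0001] shift(tool after turn) [0.0015 0.0613 0.0002]
```

Call:
{"name": "arm_command", "arguments": {
  "series": "0 0 -0.006 0.002 0.02 0 0.085;0 0 0 0 0.02 0 0.085;0 0 0 0 0.014 0 0.085;0 0 0 0 0.005 0 0.085;0 0 0 0 0 0 0.085;0 0 0 0 0 0 0.03;0 0 0 0 0 0 0.03;0 0 0 0 0 0 0.03;0 0 0 0 0 0 0.03;0 0 0 0 0 0 0.03;0 0 0 0 0 0 0.03"
}}

```text
time: 12.05
tool_pos: [0.626, -0.041, 0.0939]
ee_rot: [-1.572, -0.004, 0.176]
wrist_force: [-0.9, -0.1, -1.3]
width: 0.0493
```

Run:
```python
from trayf import *
pose(); togo(.4328,-.345,.17,-.055)
```

```text
t 12.05 tcp [ 0.626  -0.041   0.0939] rot [-1.572 -0.004  0.176] w 0.0493 F [-0.9 -0.1 -1.3]
turn [0.0007 0.2314 0.0041] shift(tool now) [-0.2432 -0.0767 -0.2655] shift(tool after turn) [-0.1762 -0.0761 -0.3142]
```

Call:
{"name": "arm_command", "arguments": {
  "series": "0 0 0 0 -0.02 0 0.03;0 0 0 0 -0.035 0 0.03;0 0 0 0 -0.04 0 0.03;0 0.08 0 0 -0.01 0 0.03;0 0.08 0 0 0 0 0.03;0 0.07 0 -0.02 0 -0.035 0.03;0 0 0 -0.022 0 -0.04 0.03;0 0 0 -0.022 0 -0.04 0.03;0 0 0 -0.022 0 -0.04 0.03;0 0 0 -0.022 0 -0.04 0.03;0 0 0 -0.022 0 -0.04 0.03;0 0 0 -0.022 0 -0.04 0.03"
}}

```text
time: 13.25
tool_pos: [0.455, -0.3098, 0.1978]
ee_rot: [-1.568, 0.005, -0.049]
wrist_force: [0.6, -1.0, -1.7]
width: 0.0496
```

Run:
```python
from trayf import *
pose(); togo(.4328,-.345,.1,-.055)
im=robot.snapshot("scene"); cv2.imwrite("pics/s9.png",im)
```

```text
t 13.25 tcp [ 0.455  -0.3098  0.1978] rot [-1.568  0.005 -0.049] w 0.0496 F [ 0.6 -1.  -1.7]
turn [-0.0027  0.006  -0.0051] shift(tool now) [-0.0199  0.0978 -0.0365] shift(tool after turn) [-0.0202  0.0978 -0.0363]
```

View pics/s9.png

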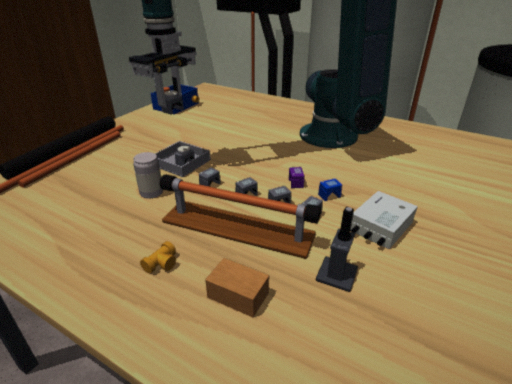

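The tray still lies at (183,158) with the first dial in it, and the pipe is clear. I'll place the second dial on the -y side.

Call:
{"name": "arm_command", "arguments": {
  "series": "0 0 0 -0.02 0 -0.028 0.03;0 0 0 0 0.03 0 0.03;0 0 0 0 0.03 0 0.03;0 0 0 0 0.03 0 0.03;0 0 0 0 0 0 0.03"
}}

```text
time: 13.8
tool_pos: [0.4247, -0.3481, 0.1057]
ee_rot: [-1.575, 0.009, -0.066]
wrist_force: [-0.2, 0.8, -1.7]
width: 0.0498
```

Run:
```python
from trayf import *
pose(); togo(.4328,-.345,.026,-.055)
```

```text
t 13.8 tcp [ 0.4247 -0.3481  0.1057] rot [-1.575  0.009 -0.066] w 0.0498 F [-0.2  0.8 -1.7]
turn [ 0.0046 -0.0107 -0.0089] shift(tool now) [0.0086 0.0796 0.004 ] shift(tool after turn) [0.008  0.0797 0.0036]
```

Call:
{"name": "arm_command", "arguments": {
  "series": "0.004 -0.01 -0.009 0.008 0 0.004 0.03;0 0 0 0 0.025 0 0.03;0 0 0 0 0.02 0 0.03;0 0 0 0 0.015 0 0.03;0 0 0 0 0 0 0.03"
}}

```text
time: 14.3
tool_pos: [0.44, -0.3462, 0.0523]
ee_rot: [-1.578, -0.012, -0.052]
wrist_force: [-0.3, 0.0, -1.4]
width: 0.0495
```

Run:
```python
from trayf import *
pose(); togo(.4328,-.345,.026,-.055)
```

```text
t 14.3 tcp [ 0.44   -0.3462  0.0523] rot [-1.578 -0.012 -0.052] w 0.0495 F [-0.3  0.  -1.4]
turn [0.0072 0.0034 0.0124] shift(tool now) [-0.0076  0.0262  0.001 ] shift(tool after turn) [-0.0072  0.0263  0.0008]
```

Call:
{"name": "arm_command", "arguments": {
  "series": "0.007 0 0.012 -0.007 0.012 0 0.03;0 0 0 0 0.01 0 0.03;0 0 0 0 0.004 0 0.03;0 0 0 0 0.002 0 0.03;0 0 0 0 0 0 0.03;0 0 0 0 0 0 0.07;0 0 0 0 0 0 0.07;0 0 0 0 0 0 0.07;0 0 0 0 0 0 0.07;0 0 0 0 -0.02 0 0.07;0 0 0 0 -0.04 0 0.07;0 0 0 0 -0.04 0 0.07"
}}

```text
time: 15.5
tool_pos: [0.4321, -0.3447, 0.1236]
ee_rot: [-1.567, 0.004, -0.051]
wrist_force: [0.4, -0.9, -0.4]
width: 0.0701
```

Run:
```python
from trayf import *
pose(); togo(.4946,-.1629,.13,-.131)
im=robot.snapshot("scene"); cv2.imwrite("pics/s10.png",cv2.resize(im[80:200,130:250],None,fx=5,fy=5))
```

```text
t 15.5 tcp [ 0.4321 -0.3447  0.1236] rot [-1.567  0.004 -0.051] w 0.0701 F [ 0.4 -0.9 -0.4]
turn [-0.0036  0.0799 -0.0041] shift(tool now) [ 0.0531 -0.0059  0.1848] shift(tool after turn) [ 0.0382 -0.0064  0.1884]
```

View pics/s10.png

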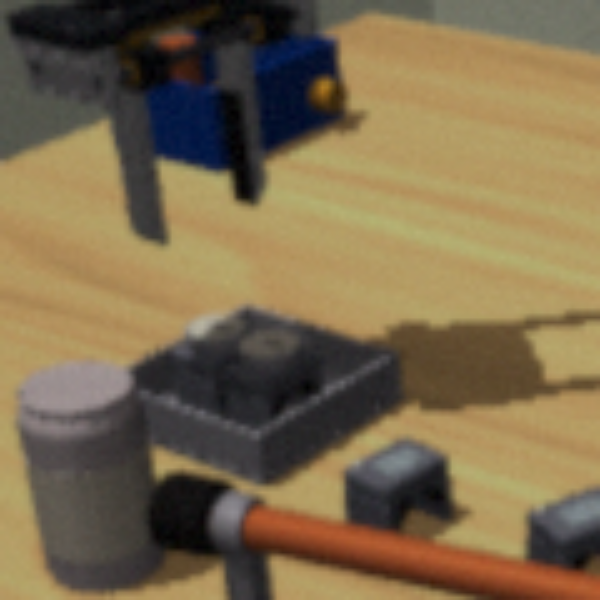

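Both dials are upright in the tray. Next is the first sensor, at top (307,236).

Call:
{"name": "arm_command", "arguments": {
  "series": "0 0.08 0 0 0 0 0.075;0 0 0 0.008 0 0.04 0.075;0 0 0 0.008 0 0.04 0.075;0 0 0 0.008 0 0.04 0.075;0 0 0 0.008 0 0.04 0.075;0 0 0 0.005 0 0.025 0.075;0 0 0 0 0 0 0.075"
}}

```text
time: 16.25
tool_pos: [0.502, -0.1676, 0.138]
ee_rot: [-1.584, -0.022, -0.139]
wrist_force: [-0.1, -0.6, 0.2]
width: 0.0749
```

Run:
```python
from trayf import *
pose(); togo(.4946,-.1629,.011,-.131)
```

```text
t 16.25 tcp [ 0.502  -0.1676  0.138 ] rot [-1.584 -0.022 -0.139] w 0.0749 F [-0.1 -0.6  0.2]
turn [ 0.0133 -0.0082  0.022 ] shift(tool now) [-0.0108  0.1268  0.0053] shift(tool after turn) [-0.008   0.127   0.0037]
```

Call:
{"name": "arm_command", "arguments": {
  "series": "0.013 -0.008 0.022 -0.008 0 0.004 0.075;0 0 0 0 0.03 0 0.075;0 0 0 0 0.03 0 0.075;0 0 0 0 0.02 0 0.075;0 0 0 0 0.01 0 0.075;0 0 0 0 0 0 0.075"
}}

```text
time: 16.85
tool_pos: [0.4929, -0.1676, 0.0472]
ee_rot: [-1.573, 0.0, -0.134]
wrist_force: [0.0, 0.4, 0.0]
width: 0.0753
```

Run:
```python
from trayf import *
pose(); togo(.4946,-.1629,.011,-.131)
im=robot.snapshot("scene"); cv2.imwrite("pics/s11.png",cv2.resize(im[80:230,150:300],None,fx=4,fy=4))
```

```text
t 16.85 tcp [ 0.4929 -0.1676  0.0472] rot [-1.573  0.    -0.134] w 0.0753 F [0.  0.4 0. ]
turn [ 0.0018 -0.0032 -0.0004] shift(tool now) [0.001  0.0362 0.005 ] shift(tool after turn) [0.001  0.0362 0.0049]
```

View pics/s11.png

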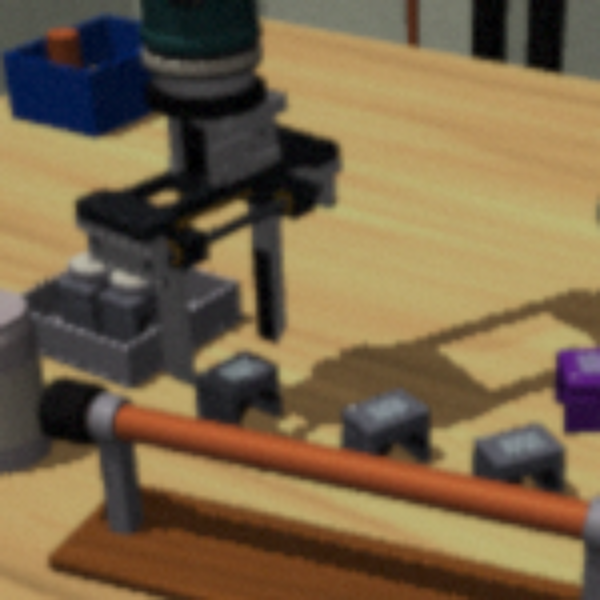

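Call:
{"name": "arm_command", "arguments": {
  "series": "0 0 0 0.001 0.015 0.006 0.075;0 0 0 0 0.015 0 0.075;0 0 0 0 0.004 0 0.075;0 0 0 0 0 0 0.075;0 0 0 0 0 0 0.03;0 0 0 0 0 0 0.03;0 0 0 0 0 0 0.03;0 0 0 0 0 0 0.03;0 0 0 0 0 0 0.03"
}}

```text
time: 17.8
tool_pos: [0.4995, -0.1636, 0.018]
ee_rot: [-1.576, -0.011, -0.135]
wrist_force: [-0.0, 0.0, -0.8]
width: 0.0502
```

Run:
```python
from trayf import *
pose(); togo(.6352,-.0903,.16,.182)
im=robot.snapshot("scene"); cv2.imwrite("pics/s12.png",cv2.resize(im[80:230,150:300],None,fx=4,fy=4))
```

```text
t 17.8 tcp [ 0.4995 -0.1636  0.018 ] rot [-1.576 -0.011 -0.135] w 0.0502 F [-0.   0.  -0.8]
turn [ 0.0066 -0.3173  0.0104] shift(tool now) [ 0.1262 -0.141   0.0902] shift(tool after turn) [ 0.1467 -0.142   0.0475]
```

View pics/s12.png

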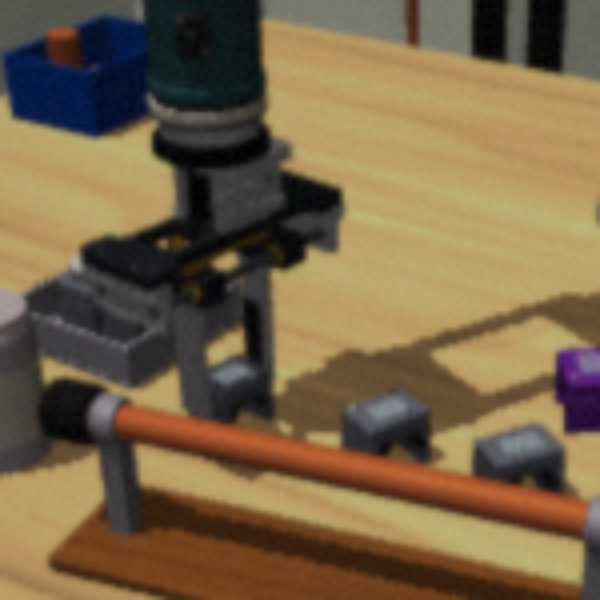

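Call:
{"name": "arm_command", "arguments": {
  "series": "0 0 0 0 -0.02 0 0.03;0 0 0 0 -0.04 0 0.03;0 0 0 0 -0.04 0 0.03;0 0 0 0 -0.04 0 0.03;0.006 -0.11 0.01 0 -0.01 0 0.03;0 -0.11 0 0 0 0 0.03;0 -0.1 0 0.02 0 0.006 0.03;0 0 0 0.03 0 0.01 0.03;0 0 0 0.03 0 0.01 0.03;0 0 0 0.03 0 0.01 0.03;0 0 0 0.02 0 0.006 0.03;0 0 0 0 0 0 0.03"
}}

```text
time: 19.05
tool_pos: [0.6211, -0.0962, 0.1728]
ee_rot: [-1.57, 0.0, 0.195]
wrist_force: [-0.2, -0.2, -0.9]
width: 0.0497
```

Run:
```python
from trayf import *
pose(); togo(.6352,-.0903,.125,.182)
```

```text
t 19.05 tcp [ 0.6211 -0.0962  0.1728] rot [-1.57   0.     0.195] w 0.0497 F [-0.2 -0.2 -0.9]
turn [-0.001   0.0132 -0.0001] shift(tool now) [0.015  0.0478 0.003 ] shift(tool after turn) [0.0149 0.0478 0.0032]
```

Call:
{"name": "arm_command", "arguments": {
  "series": "0 0.013 0 0.014 0 0.003 0.03;0 0 0 0 0.02 0 0.03;0 0 0 0 0.02 0 0.03;0 0 0 0 0 0 0.03"
}}

```text
time: 19.45
tool_pos: [0.633, -0.0916, 0.1315]
ee_rot: [-1.571, 0.002, 0.182]
wrist_force: [0.0, 0.3, -2.3]
width: 0.0498
```

Run:
```python
from trayf import *
pose(); togo(.6352,-.0903,.094,.182)
im=robot.snapshot("scene"); cv2.imwrite("pics/s13.png",cv2.resize(im[80:230,150:300],None,fx=4,fy=4))
```

```text
t 19.45 tcp [ 0.633  -0.0916  0.1315] rot [-1.571  0.002  0.182] w 0.0498 F [ 0.   0.3 -2.3]
turn [-0.0001 -0.0004 -0.0025] shift(tool now) [0.0025 0.0375 0.0008] shift(tool after turn) [0.0024 0.0375 0.0008]
```

View pics/s13.png

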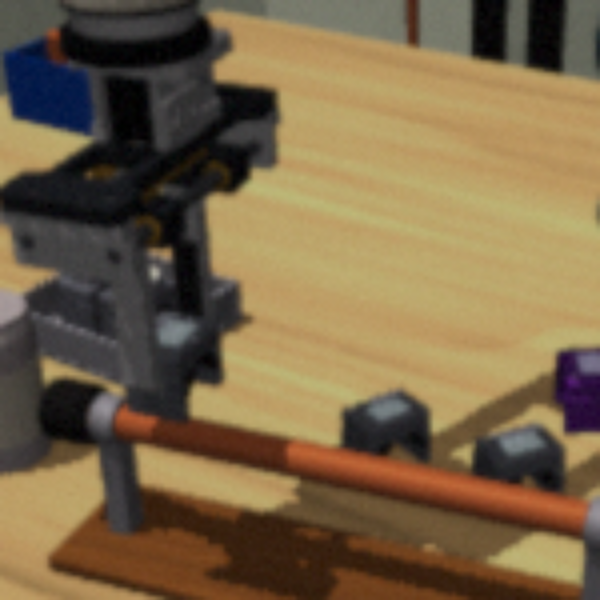

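The sensor is held level, with its legs either side of the pipe and clear of the clamp. Lowering it now.

Call:
{"name": "arm_command", "arguments": {
  "series": "0 0 0 0.0024 0 0 0.03;0 0 0 0 0.015 0 0.03;0 0 0 0 0.01 0 0.03;0 0 0 0 0.008 0 0.03;0 0 0 0 0.003 0 0.03;0 0 0 0 0 0 0.03"
}}

```text
time: 20.1
tool_pos: [0.6368, -0.0929, 0.0981]
ee_rot: [-1.574, -0.004, 0.18]
wrist_force: [-0.0, 0.1, -1.4]
width: 0.0497
```

Run:
```python
from trayf import *
pose(); togo(.6352,-.0903,.094,.182)
```

```text
t 20.1 tcp [ 0.6368 -0.0929  0.0981] rot [-1.574 -0.004  0.18 ] w 0.0497 F [-0.   0.1 -1.4]
turn [ 0.0034 -0.0019  0.0043] shift(tool now) [-0.0012  0.0041  0.0029] shift(tool after turn) [-0.0011  0.0041  0.0028]
```

Call:
{"name": "arm_command", "arguments": {
  "series": "0.003 0 0.004 -0.001 0.004 0 0.03;0 0 0 0 0.002 0 0.03;0 0 0 0 0 0 0.03"
}}

```text
time: 20.4
tool_pos: [0.6358, -0.0934, 0.0943]
ee_rot: [-1.572, -0.001, 0.18]
wrist_force: [0.3, 1.0, -1.3]
width: 0.0499
```

Run:
```python
from trayf import *
pose(); togo(.6352,-.0903,.094,.182)
```

```text
t 20.4 tcp [ 0.6358 -0.0934  0.0943] rot [-1.572e+00 -1.000e-03  1.800e-01] w 0.0499 F [ 0.3  1.  -1.3]
turn [ 0.0012 -0.002   0.0006] shift(tool now) [-0.      0.0003  0.0031] shift(tool after turn) [-0.      0.0003  0.0031]
```

Call:
{"name": "arm_command", "arguments": {
  "series": "0 0 0 0 0.002 0 0.03;0 0 0 0 0.001 0 0.03;0 0 0 0 0 0 0.075;0 0 0 0 0 0 0.075;0 0 0 0 0 0 0.075;0 0 0 0 -0.01 0 0.075;0 0 0 0 -0.03 0 0.075;0 0 0 0 -0.04 0 0.075;0 0 0 0 -0.02 0 0.075;0 0 0 0 0 0 0.075"
}}

```text
time: 21.4
tool_pos: [0.6362, -0.0932, 0.1971]
ee_rot: [-1.572, -0.002, 0.18]
wrist_force: [-0.6, 1.0, 0.1]
width: 0.0751
```

Run:
```python
from trayf import *
pose(); togo(.4855,-.0446,.13,-.342)
im=robot.snapshot("scene"); cv2.imwrite("pics/s14.png",cv2.resize(im[80:230,150:300],None,fx=4,fy=4))
```

```text
t 21.4 tcp [ 0.6362 -0.0932  0.1971] rot [-1.572 -0.002  0.18 ] w 0.0751 F [-0.6  1.   0.1]
turn [0.0008 0.5222 0.0026] shift(tool now) [-0.1397  0.0667  0.0749] shift(tool after turn) [-0.1583  0.0671 -0.0048]
```

View pics/s14.png

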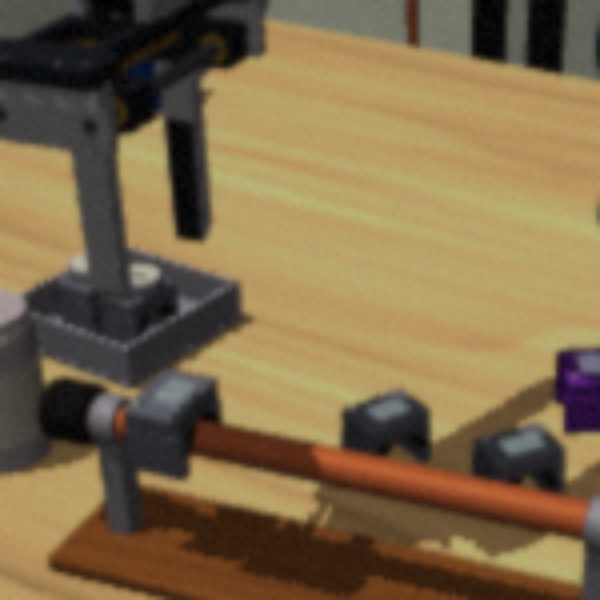

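The first sensor is seated square on the pipe with a visible gap to the clamp. Next is the sensor at (262,239).

Call:
{"name": "arm_command", "arguments": {
  "series": "0 0.13 0 0 0 0 0.075;0 0.13 0 0 0 0 0.075;0 0.13 0 0 0 0 0.075;0 0.12 0 -0.02 0 0 0.075;0 0 0 -0.035 0 0 0.075;0 0 0 -0.035 0 0 0.075;0 0 0 -0.035 0.01 0 0.075;0 0 0 -0.025 0.01 0 0.075;0 0 0 0 0.02 0 0.075;0 0 0 0 0 0 0.075"
}}

```text
time: 22.45
tool_pos: [0.4808, -0.0406, 0.1366]
ee_rot: [-1.575, 0.026, -0.352]
wrist_force: [-0.5, 0.0, 0.1]
width: 0.0749
```

Run:
```python
from trayf import *
pose(); togo(.4855,-.0446,.013,-.342)
```

```text
t 22.45 tcp [ 0.4808 -0.0406  0.1366] rot [-1.575  0.026 -0.352] w 0.0749 F [-0.5  0.   0.1]
turn [ 0.0036 -0.0102 -0.0259] shift(tool now) [ 0.009   0.1234 -0.0016] shift(tool after turn) [ 0.0058  0.1236 -0.0021]
```

Call:
{"name": "arm_command", "arguments": {
  "series": "0.004 -0.01 -0.026 0.006 0 -0.002 0.075;0 0 0 0 0.03 0 0.075;0 0 0 0 0.03 0 0.075;0 0 0 0 0.02 0 0.075;0 0 0 0 0 0 0.075"
}}

```text
time: 22.95
tool_pos: [0.4903, -0.0468, 0.056]
ee_rot: [-1.57, -0.01, -0.341]
wrist_force: [-0.8, -0.2, -0.6]
width: 0.0751
```

Run:
```python
from trayf import *
pose(); togo(.4855,-.0446,.013,-.342)
im=robot.snapshot("scene"); cv2.imwrite("pics/s15.png",cv2.resize(im[80:230,180:330],None,fx=4,fy=4))
```

```text
t 22.95 tcp [ 0.4903 -0.0468  0.056 ] rot [-1.57  -0.01  -0.341] w 0.0751 F [-0.8 -0.2 -0.6]
turn [-0.0012  0.0013  0.0098] shift(tool now) [-0.0057  0.0429  0.0004] shift(tool after turn) [-0.0052  0.043   0.0005]
```

View pics/s15.png

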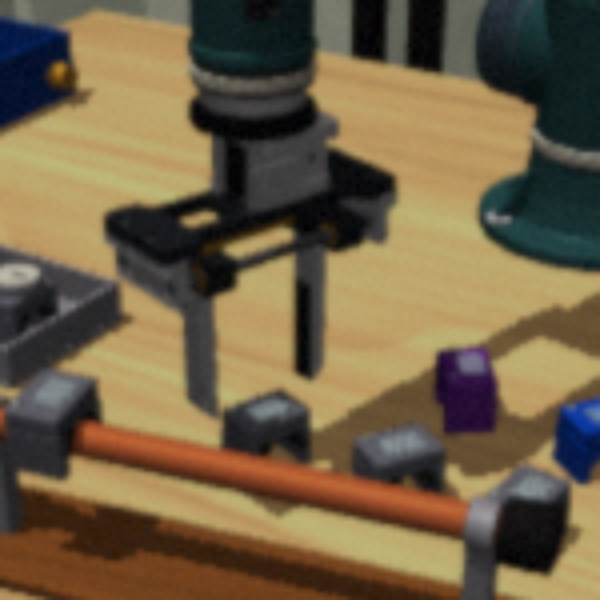

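Call:
{"name": "arm_command", "arguments": {
  "series": "0 0 0.01 -0.005 0.015 0.002 0.075;0 0 0 0 0.015 0 0.075;0 0 0 0 0.01 0 0.075;0 0 0 0 0.003 0 0.075;0 0 0 0 0 0 0.075;0 0 0 0 0 0 0.03;0 0 0 0 0 0 0.03;0 0 0 0 0 0 0.03;0 0 0 0 0 0 0.03;0 0 0 0 0 0 0.03"
}}

```text
time: 24.0
tool_pos: [0.4936, -0.0445, 0.0191]
ee_rot: [-1.567, -0.015, -0.341]
wrist_force: [0.3, 0.6, -0.6]
width: 0.0499
```

Run:
```python
from trayf import *
pose(); togo(.6225,-.0214,.16,.182)
im=robot.snapshot("scene"); cv2.imwrite("pics/s16.png",cv2.resize(im[80:230,180:330],None,fx=4,fy=4))
```

```text
t 24.0 tcp [ 0.4936 -0.0445  0.0191] rot [-1.567 -0.015 -0.341] w 0.0499 F [ 0.3  0.6 -0.6]
turn [ 2.000e-04 -5.226e-01  1.570e-02] shift(tool now) [ 0.1159 -0.1389  0.0654] shift(tool after turn) [ 0.1309 -0.1409 -0.0006]
```

View pics/s16.png

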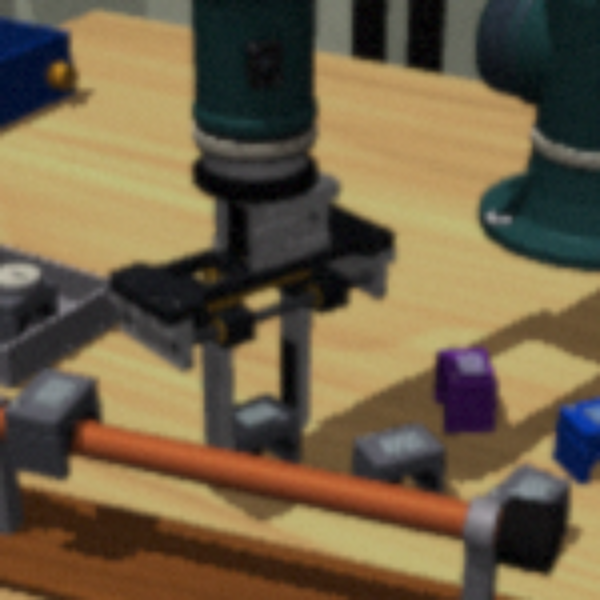

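Call:
{"name": "arm_command", "arguments": {
  "series": "0 0 0 0 -0.02 0 0.03;0 0 0 0 -0.04 0 0.03;0 0 0 0 -0.04 0 0.03;0 0 0 0 -0.04 0 0.03;0 -0.13 0.015 0 -0.01 0 0.03;0 -0.13 0 0 0 0 0.03;0 -0.13 0 0 0 0 0.03;0 -0.12 0 0.02 0 0 0.03;0 0 0 0.035 0 0 0.03;0 0 0 0.035 0 0 0.03;0 0 0 0.03 0 0 0.03;0 0 0 0 0 0 0.03"
}}

```text
time: 25.25
tool_pos: [0.6121, -0.0238, 0.1745]
ee_rot: [-1.569, -0.001, 0.19]
wrist_force: [0.2, -0.1, -0.9]
width: 0.0501
```

Run:
```python
from trayf import *
pose(); togo(.6225,-.0214,.13,.182)
```

```text
t 25.25 tcp [ 0.6121 -0.0238  0.1745] rot [-1.569e+00 -1.000e-03  1.900e-01] w 0.0501 F [ 0.2 -0.1 -0.9]
turn [-0.0023  0.0077  0.0007] shift(tool now) [0.0106 0.0445 0.0002] shift(tool after turn) [0.0107 0.0445 0.0004]
```

Call:
{"name": "arm_command", "arguments": {
  "series": "0 0.008 0 0.0105 0 0 0.03;0 0 0 0 0.02 0 0.03;0 0 0 0 0.02 0 0.03;0 0 0 0 0 0 0.03"
}}

```text
time: 25.65
tool_pos: [0.6218, -0.0218, 0.1329]
ee_rot: [-1.569, 0.001, 0.182]
wrist_force: [-0.5, -0.4, -1.4]
width: 0.0503
```

Run:
```python
from trayf import *
pose(); togo(.6225,-.0214,.095,.182)
im=robot.snapshot("scene"); cv2.imwrite("pics/s17.png",cv2.resize(im[80:230,150:300],None,fx=4,fy=4))
```

```text
t 25.65 tcp [ 0.6218 -0.0218  0.1329] rot [-1.569e+00  1.000e-03  1.820e-01] w 0.0503 F [-0.5 -0.4 -1.4]
turn [-0.0023 -0.0002 -0.0015] shift(tool now) [0.0008 0.0379 0.0002] shift(tool after turn) [0.0007 0.0379 0.0003]
```

View pics/s17.png

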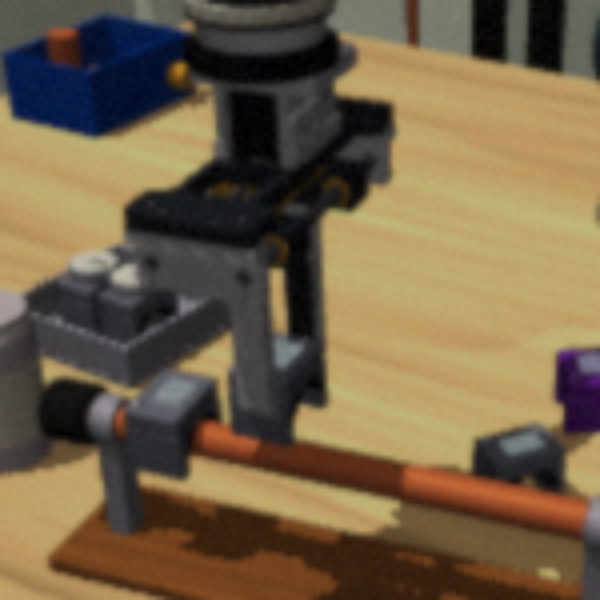

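Call:
{"name": "arm_command", "arguments": {
  "series": "0 0 0 0.0005 0.015 0 0.03;0 0 0 0 0.01 0 0.03;0 0 0 0 0.008 0 0.03;0 0 0 0 0.004 0 0.03;0 0 0 0 0.001 0 0.03;0 0 0 0 0 0 0.03"
}}

```text
time: 26.3
tool_pos: [0.6238, -0.0223, 0.0971]
ee_rot: [-1.571, -0.005, 0.181]
wrist_force: [-0.1, 0.2, -1.0]
width: 0.0499
```

Run:
```python
from trayf import *
pose(); togo(.6225,-.0214,.094,.182)
```

```text
t 26.3 tcp [ 0.6238 -0.0223  0.0971] rot [-1.571 -0.005  0.181] w 0.0499 F [-0.1  0.2 -1. ]
turn [ 0.0001 -0.0006  0.0054] shift(tool now) [-0.0011  0.0031  0.0011] shift(tool after turn) [-0.0011  0.0031  0.0011]
```

Call:
{"name": "arm_command", "arguments": {
  "series": "0 0 0.005 -0.001 0.003 0 0.03;0 0 0 0 0.002 0 0.03;0 0 0 0 0 0 0.03;0 0 0 0 0 0 0.075;0 0 0 0 0 0 0.075;0 0 0 0 0 0 0.075;0 0 0 0 -0.01 0 0.075;0 0 0 0 -0.03 0 0.075;0 0 0 0 -0.04 0 0.075;0 0 0 0 -0.02 0 0.075;0 0 0 0 0 0 0.075"
}}

```text
time: 27.4
tool_pos: [0.6232, -0.0226, 0.2006]
ee_rot: [-1.572, -0.003, 0.182]
wrist_force: [-0.2, -0.4, 0.1]
width: 0.0751
```

Run:
```python
from trayf import *
pose(); togo(.4769,.0525,.14,-.565)
im=robot.snapshot("scene"); cv2.imwrite("pics/s18.png",cv2.resize(im[80:230,150:350],None,fx=4,fy=4))
```

```text
t 27.4 tcp [ 0.6232 -0.0226  0.2006] rot [-1.572 -0.003  0.182] w 0.0751 F [-0.2 -0.4  0.1]
turn [4.000e-04 7.467e-01 3.000e-03] shift(tool now) [-0.1305  0.0601  0.1004] shift(tool after turn) [-0.1638  0.0606 -0.0149]
```

View pics/s18.png

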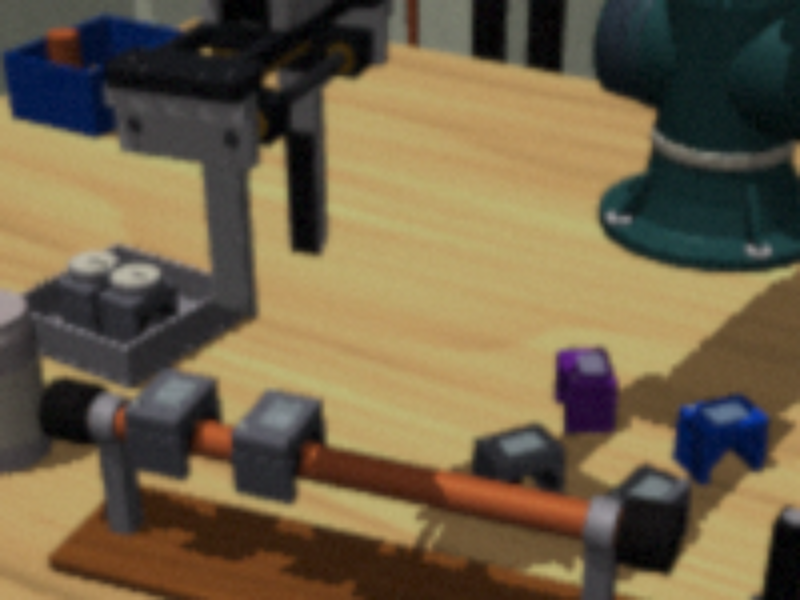

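Two are seated. Next is the sensor at (225,242), grey, between the two placed ones and the pipe's left end; purple and blue stay clear.

Call:
{"name": "arm_command", "arguments": {
  "series": "0 0.14 0 0 0 0 0.075;0 0.14 0 0 0 0 0.075;0 0.14 0 0 0 0 0.075;0 0.14 0 0 0 0 0.075;0 0.14 0 0 0 0 0.075;0 0.03 0 -0.02 0 -0.005 0.075;0 0 0 -0.035 0 -0.003 0.075;0 0 0 -0.035 0 -0.003 0.075;0 0 0 -0.035 0 -0.003 0.075;0 0 0 -0.025 0.01 0 0.075;0 0 0 0 0.02 0 0.075;0 0 0 0 0 0 0.075"
}}

```text
time: 28.65
tool_pos: [0.4742, 0.05, 0.1476]
ee_rot: [-1.587, 0.029, -0.581]
wrist_force: [-0.8, 0.5, -1.0]
width: 0.0751
```

Run:
```python
from trayf import *
pose(); togo(.4769,.0525,.013,-.565)
```

```text
t 28.65 tcp [0.4742 0.05   0.1476] rot [-1.587  0.029 -0.581] w 0.0751 F [-0.8  0.5 -1. ]
turn [ 0.0157 -0.016  -0.0291] shift(tool now) [0.0048 0.1344 0.0057] shift(tool after turn) [0.001  0.1346 0.0036]
```

Call:
{"name": "arm_command", "arguments": {
  "series": "0.016 -0.016 -0.029 0 0 0.003 0.075;0 0 0 0 0.03 0 0.075;0 0 0 0 0.03 0 0.075;0 0 0 0 0.03 0 0.075;0 0 0 0 0 0 0.075"
}}

```text
time: 29.15
tool_pos: [0.4762, 0.052, 0.0541]
ee_rot: [-1.571, 0.001, -0.565]
wrist_force: [-0.3, -0.7, -0.6]
width: 0.0752
```

Run:
```python
from trayf import *
pose(); togo(.4769,.0525,.013,-.565)
im=robot.snapshot("scene"); cv2.imwrite("pics/s19.png",cv2.resize(im[80:230,200:350],None,fx=4,fy=4))
```

```text
t 29.15 tcp [0.4762 0.052  0.0541] rot [-1.571e+00  1.000e-03 -5.650e-01] w 0.0752 F [-0.3 -0.7 -0.6]
turn [ 0.0002 -0.0004 -0.0007] shift(tool now) [0.0003 0.0411 0.0008] shift(tool after turn) [0.0003 0.0411 0.0008]
```

View pics/s19.png

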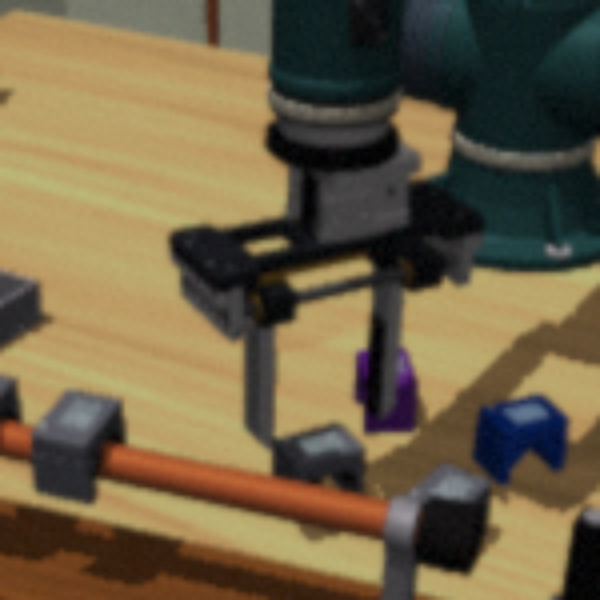

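Call:
{"name": "arm_command", "arguments": {
  "series": "0 0 0 0 0.015 0.001 0.075;0 0 0 0 0.015 0 0.075;0 0 0 0 0.008 0 0.075;0 0 0 0 0.003 0 0.075;0 0 0 0 0 0 0.075;0 0 0 0 0 0 0.03;0 0 0 0 0 0 0.03;0 0 0 0 0 0 0.03;0 0 0 0 0 0 0.03;0 0 0 0 0 0 0.03"
}}

```text
time: 30.2
tool_pos: [0.488, 0.0523, 0.026]
ee_rot: [-1.559, -0.018, -0.567]
wrist_force: [-0.3, -0.1, -0.6]
width: 0.0502
```

Run:
```python
from trayf import *
pose(); togo(.6098,.0474,.16,.182)
im=robot.snapshot("scene"); cv2.imwrite("pics/s20.png",cv2.resize(im[80:230,200:350],None,fx=4,fy=4))
```

```text
t 30.2 tcp [0.488  0.0523 0.026 ] rot [-1.559 -0.018 -0.567] w 0.0502 F [-0.3 -0.1 -0.6]
turn [-0.0045 -0.7487  0.0217] shift(tool now) [ 0.1078 -0.1313  0.0629] shift(tool after turn) [ 0.1189 -0.134  -0.0268]
```

View pics/s20.png

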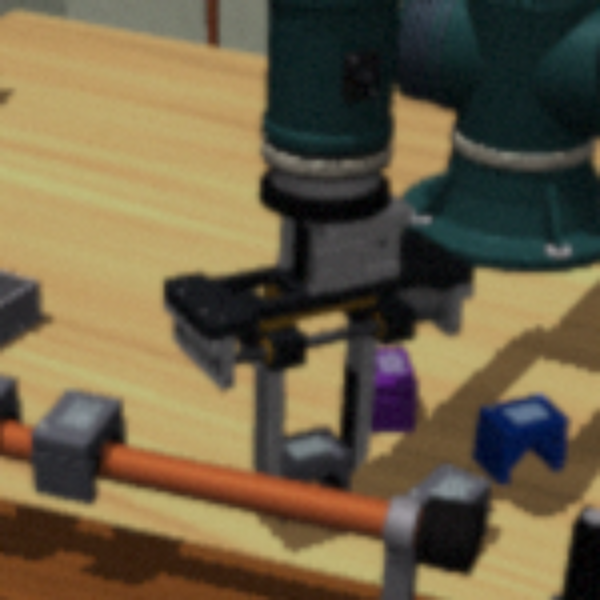

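The tips only went down to 26 mm, which leaves a shallow hold on the cap. I'll open, level the tool and go deeper.

Call:
{"name": "arm_command", "arguments": {
  "series": "0 0 0 0 0 0 0.07;0 0 0 0 0 0 0.07;0 0 0 0 0 0 0.07;-0.012 0 0.018 -0.006 0.008 0 0.07;0 0 0 0 0.004 0 0.07;0 0 0 0 0 0 0.07"
}}

```text
time: 30.85
tool_pos: [0.483, 0.0557, 0.0131]
ee_rot: [-1.572, 0.001, -0.567]
wrist_force: [-0.0, -0.2, -0.2]
width: 0.0699
```

Run:
```python
from trayf import *
pose(); togo(.4769,.0525,.013,-.565)
```

```text
t 30.85 tcp [0.483  0.0557 0.0131] rot [-1.572e+00  1.000e-03 -5.670e-01] w 0.0699 F [-0.  -0.2 -0.2]
turn [ 0.0009 -0.0017 -0.0008] shift(tool now) [-0.0034  0.0002 -0.006 ] shift(tool after turn) [-0.0034  0.0001 -0.006 ]
```

Call:
{"name": "arm_command", "arguments": {
  "series": "0 0 0 0 0 -0.005 0.07;0 0 0 0 0 0 0.03;0 0 0 0 0 0 0.03;0 0 0 0 0 0 0.03;0 0 0 0 0 0 0.03;0 0 0 0 -0.01 0 0.03;0 0 0 0 -0.04 0 0.03;0 0 0 0 -0.04 0 0.03;0 0 0 0 -0.04 0 0.03;0 0 0 0 -0.03 0 0.03;0 0 0 0 0 0 0.03"
}}

```text
time: 31.95
tool_pos: [0.4782, 0.0513, 0.1797]
ee_rot: [-1.574, 0.005, -0.567]
wrist_force: [1.0, -0.0, -1.0]
width: 0.0498
```

Run:
```python
from trayf import *
pose(); togo(.6098,.0474,.16,.182)
im=robot.snapshot("scene"); cv2.imwrite("pics/s21.png",cv2.resize(im[80:230,200:350],None,fx=4,fy=4))
```

```text
t 31.95 tcp [0.4782 0.0513 0.1797] rot [-1.574  0.005 -0.567] w 0.0498 F [ 1. -0. -1.]
turn [ 0.0014 -0.7487 -0.006 ] shift(tool now) [0.1132 0.0189 0.0674] shift(tool after turn) [ 0.1287  0.0197 -0.0276]
```

View pics/s21.png

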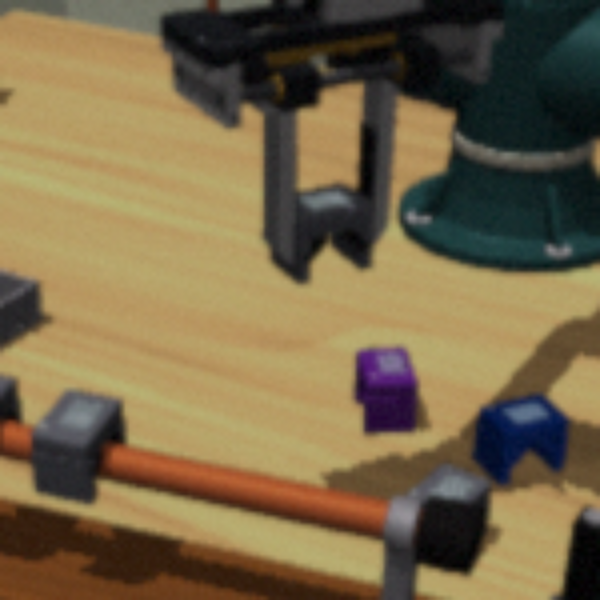

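Call:
{"name": "arm_command", "arguments": {
  "series": "0 -0.14 0 0 0 0 0.03;0 -0.14 0 0 0 0 0.03;0 -0.14 0 0 0 0 0.03;0 -0.14 0 0 0 0 0.03;0 -0.14 0 0 0 0 0.03;0 -0.04 0 0.015 0 -0.005 0.03;0 0 0 0.035 0 -0.007 0.03;0 0 0 0.035 0 -0.007 0.03;0 0 0 0.03 0 -0.005 0.03;0 0 0 0 0 0 0.03"
}}

```text
time: 33.0
tool_pos: [0.5851, 0.0509, 0.1499]
ee_rot: [-1.561, 0.048, 0.206]
wrist_force: [0.1, 0.3, -0.4]
width: 0.0498
```

Run:
```python
from trayf import *
pose(); togo(.6098,.0474,.128,.182)
```

```text
t 33.0 tcp [0.5851 0.0509 0.1499] rot [-1.561  0.048  0.206] w 0.0498 F [ 0.1  0.3 -0.4]
turn [-0.0097  0.0237 -0.0476] shift(tool now) [ 0.0245  0.0207 -0.0087] shift(tool after turn) [ 0.0237  0.0219 -0.0079]
```

Call:
{"name": "arm_command", "arguments": {
  "series": "-0.01 0.024 -0.048 0.023 0 -0.008 0.03;0 0 0 0 0 0 0.03"
}}

```text
time: 33.2
tool_pos: [0.607, 0.0479, 0.1429]
ee_rot: [-1.569, 0.009, 0.181]
wrist_force: [0.1, 0.2, -0.7]
width: 0.0499
```

Run:
```python
from trayf import *
pose(); togo(.6098,.0474,.089,.182)
```

```text
t 33.2 tcp [0.607  0.0479 0.1429] rot [-1.569  0.009  0.181] w 0.0499 F [ 0.1  0.2 -0.7]
turn [-0.0015 -0.0007 -0.0089] shift(tool now) [ 0.0032  0.0539 -0.001 ] shift(tool after turn) [ 0.0027  0.0539 -0.001 ]
```

Call:
{"name": "arm_command", "arguments": {
  "series": "0 0 -0.009 0.003 0.01 -0.001 0.03;0 0 0 0 0.01 0 0.03;0 0 0 0 0 0 0.03"
}}

```text
time: 33.5
tool_pos: [0.6055, 0.0478, 0.1183]
ee_rot: [-1.567, 0.008, 0.182]
wrist_force: [-0.1, 0.5, -1.4]
width: 0.0494
```

Run:
```python
from trayf import *
pose(); togo(.6098,.0474,.089,.182)
im=robot.snapshot("scene"); cv2.imwrite("pics/s22.png",cv2.resize(im[80:230,150:350],None,fx=4,fy=4))
```

```text
t 33.5 tcp [0.6055 0.0478 0.1183] rot [-1.567  0.008  0.182] w 0.0494 F [-0.1  0.5 -1.4]
turn [-0.0035  0.0003 -0.0082] shift(tool now) [ 0.0044  0.0293 -0.0012] shift(tool after turn) [ 0.0042  0.0293 -0.0011]
```

View pics/s22.png

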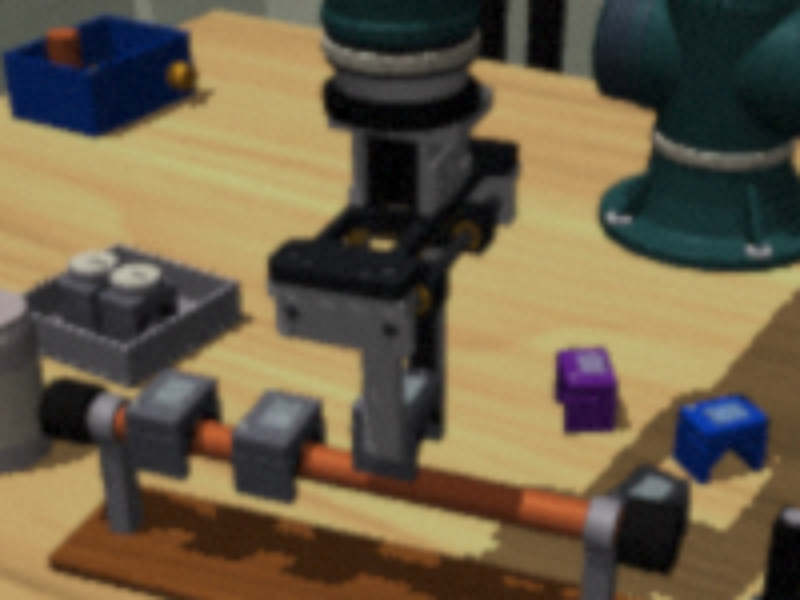

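Call:
{"name": "arm_command", "arguments": {
  "series": "-0.003 0 -0.008 0.004 0 0 0.03;0 0 0 0 0.012 0 0.03;0 0 0 0 0.01 0 0.03;0 0 0 0 0.004 0 0.03;0 0 0 0 0.002 0 0.03;0 0 0 0 0 0 0.03"
}}

```text
time: 34.15
tool_pos: [0.6097, 0.0488, 0.0895]
ee_rot: [-1.571, -0.003, 0.183]
wrist_force: [0.5, -0.0, -1.2]
width: 0.0496
```

Run:
```python
from trayf import *
pose(); togo(.6098,.0474,.089,.182)
```

```text
t 34.15 tcp [0.6097 0.0488 0.0895] rot [-1.571 -0.003  0.183] w 0.0496 F [ 0.5 -0.  -1.2]
turn [0.0001 0.0009 0.0025] shift(tool now) [-0.0002  0.0005 -0.0014] shift(tool after turn) [-0.0002  0.0005 -0.0014]
```

Call:
{"name": "arm_command", "arguments": {
  "series": "0 0 0 0 0.002 0 0.03;0 0 0 0 0 0 0.03;0 0 0 0 0 0 0.075;0 0 0 0 0 0 0.075;0 0 0 0 0 0 0.075;0 0 0 0 -0.01 0 0.075;0 0 0 0 -0.03 0 0.075;0 0 0 0 -0.04 0 0.075;0 0 0 0 -0.03 0 0.075;0 0 0 0 0 0 0.075"
}}

```text
time: 35.15
tool_pos: [0.6099, 0.0487, 0.2057]
ee_rot: [-1.572, -0.006, 0.183]
wrist_force: [0.7, 0.1, -0.8]
width: 0.0751
```

Run:
```python
from trayf import *
pose(); togo(.4827,.1441,.16,-.072)
im=robot.snapshot("scene"); cv2.imwrite("pics/s23.png",cv2.resize(im[80:230,150:350],None,fx=4,fy=4))
```

```text
t 35.15 tcp [0.6099 0.0487 0.2057] rot [-1.572 -0.006  0.183] w 0.0751 F [ 0.7  0.1 -0.8]
turn [0.     0.2548 0.0056] shift(tool now) [-0.108  0.045  0.117] shift(tool after turn) [-0.1338  0.0457  0.086 ]
```

View pics/s23.png

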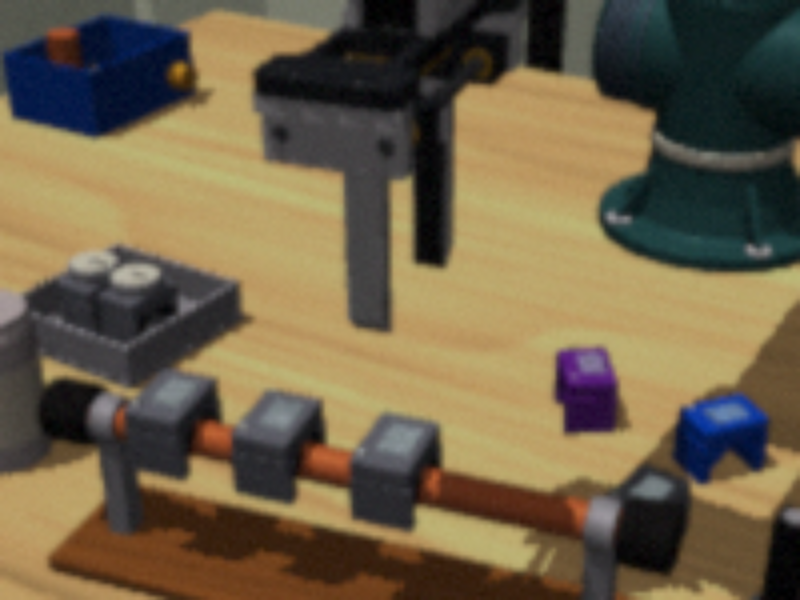

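Three are seated. The last sensor is at (190,239).

Call:
{"name": "arm_command", "arguments": {
  "series": "0 0.13 0 0 0 0 0.075;0 0.12 0 -0.01 0 0.006 0.075;0 0 0 -0.03 0 0.02 0.075;0 0 0 -0.03 0 0.02 0.075;0 0 0 -0.03 0 0.02 0.075;0 0 0 -0.02 0 0.012 0.075;0 0 0 0 0 0 0.075"
}}

```text
time: 35.9
tool_pos: [0.4859, 0.1357, 0.1895]
ee_rot: [-1.574, 0.018, -0.081]
wrist_force: [0.0, -0.2, -0.1]
width: 0.0749
```

Run:
```python
from trayf import *
pose(); togo(.4827,.1441,.013,-.072)
```

```text
t 35.9 tcp [0.4859 0.1357 0.1895] rot [-1.574  0.018 -0.081] w 0.0749 F [ 0.  -0.2 -0.1]
turn [ 0.0028 -0.0087 -0.0185] shift(tool now) [-0.0006  0.1765  0.0086] shift(tool after turn) [-0.0038  0.1765  0.0081]
```

Call:
{"name": "arm_command", "arguments": {
  "series": "0.003 -0.009 -0.018 -0.004 0 0.008 0.075;0 0 0 0 0.03 0 0.075;0 0 0 0 0.03 0 0.075;0 0 0 0 0.03 0 0.075;0 0 0 0 0.03 0 0.075;0 0 0 0 0 0 0.075"
}}

```text
time: 36.5
tool_pos: [0.4839, 0.1434, 0.062]
ee_rot: [-1.571, -0.002, -0.072]
wrist_force: [-0.2, -0.4, -0.4]
width: 0.0751
```

Run:
```python
from trayf import *
pose(); togo(.4827,.1441,.013,-.072)
im=robot.snapshot("scene"); cv2.imwrite("pics/s24.png",cv2.resize(im[80:230,230:380],None,fx=4,fy=4))
im=robot.snapshot("top"); cv2.imwrite("pics/t24.png",cv2.resize(im[140:310,80:280],None,fx=4,fy=3.5))
```

```text
t 36.5 tcp [0.4839 0.1434 0.062 ] rot [-1.571 -0.002 -0.072] w 0.0751 F [-0.2 -0.4 -0.4]
turn [ 0.0004 -0.0002  0.0018] shift(tool now) [-0.0013  0.049   0.0007] shift(tool after turn) [-0.0012  0.049   0.0006]
```

View pics/s24.png

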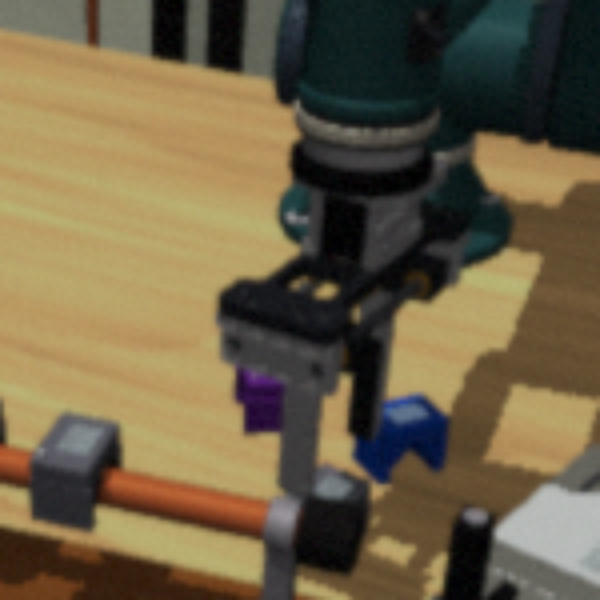

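View pics/t24.png

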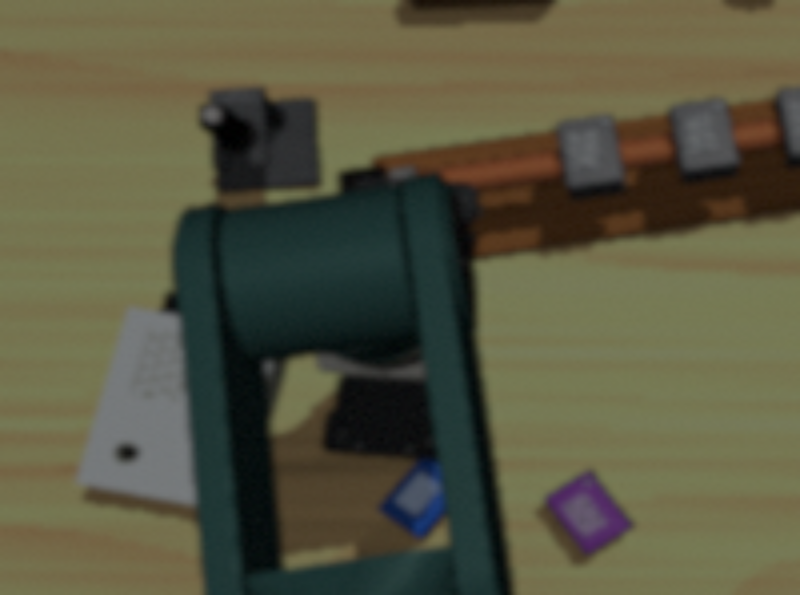

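Call:
{"name": "arm_command", "arguments": {
  "series": "0 0 0 -0.002 0.015 0 0.075;0 0 0 0 0.014 0 0.075;0 0 0 0 0.01 0 0.075;0 0 0 0 0 0 0.075"
}}

```text
time: 37.0
tool_pos: [0.4922, 0.1449, 0.0335]
ee_rot: [-1.566, -0.024, -0.073]
wrist_force: [0.4, 0.4, 0.1]
width: 0.0751
```

Run:
```python
from trayf import *
pose(); togo(.4827,.1441,.019,-.072)
im=robot.snapshot("scene"); cv2.imwrite("pics/s25.png",cv2.resize(im[100:230,270:370],None,fx=5,fy=5))
```

```text
t 37.0 tcp [0.4922 0.1449 0.0335] rot [-1.566 -0.024 -0.073] w 0.0751 F [0.4 0.4 0.1]
turn [-0.0053 -0.001   0.0239] shift(tool now) [-0.0098  0.0143 -0.0016] shift(tool after turn) [-0.0094  0.0145 -0.0015]
```

View pics/s25.png

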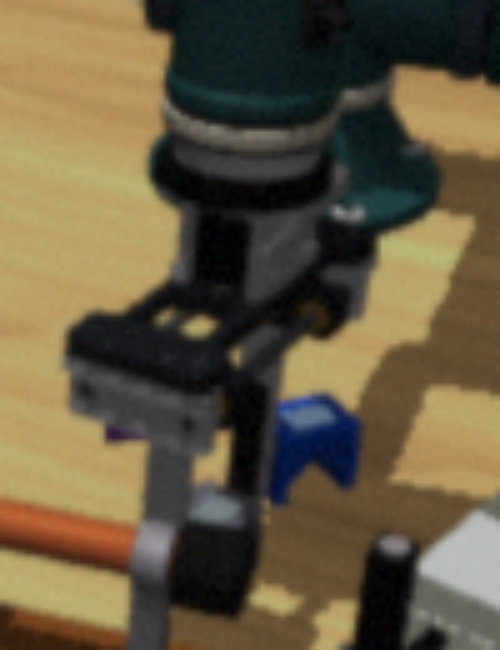

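Call:
{"name": "arm_command", "arguments": {
  "series": "-0.005 0 0.024 -0.0095 0.008 -0.001 0.075;0 0 0 0 0.004 0 0.075;0 0 0 0 0 0 0.075"
}}

```text
time: 37.35
tool_pos: [0.4842, 0.145, 0.0231]
ee_rot: [-1.57, -0.003, -0.073]
wrist_force: [0.2, 0.3, 0.3]
width: 0.0745
```

Run:
```python
from trayf import *
pose(); togo(.4827,.1441,.019,-.072)
```

```text
t 37.35 tcp [0.4842 0.145  0.0231] rot [-1.57  -0.003 -0.073] w 0.0745 F [0.2 0.3 0.3]
turn [-0.0011 -0.001   0.0027] shift(tool now) [-0.0014  0.0041 -0.001 ] shift(tool after turn) [-0.0014  0.0041 -0.001 ]
```

Call:
{"name": "arm_command", "arguments": {
  "series": "0 0 0 -0.001 0.004 -0.001 0.075;0 0 0 0 0.001 0 0.075;0 0 0 0 0 0 0.03;0 0 0 0 0 0 0.03;0 0 0 0 0 0 0.03;0 0 0 0 0 0 0.03;0 0 0 0 0 0 0.03"
}}

```text
time: 38.05
tool_pos: [0.4833, 0.1441, 0.018]
ee_rot: [-1.569, -0.003, -0.073]
wrist_force: [0.6, -0.2, -0.6]
width: 0.0501
```

Run:
```python
from trayf import *
pose(); togo(.5972,.1163,.17,.182)
```

```text
t 38.05 tcp [0.4833 0.1441 0.018 ] rot [-1.569 -0.003 -0.073] w 0.0501 F [ 0.6 -0.2 -0.6]
turn [-0.0009 -0.2549  0.0035] shift(tool now) [ 0.1162 -0.1516 -0.0192] shift(tool after turn) [ 0.107 -0.152 -0.048]
```

Call:
{"name": "arm_command", "arguments": {
  "series": "0 0 0 0 -0.02 0 0.03;0 0 0 0 -0.04 0 0.03;0 0 0 0 -0.04 0 0.03;0 0 0 0 -0.04 0 0.03;0 0 0 0 -0.02 0 0.03;0 -0.13 0 0 0 0 0.03;0 -0.12 0 0.015 0 -0.007 0.03;0 0 0 0.03 0 -0.014 0.03;0 0 0 0.03 0 -0.014 0.03;0 0 0 0.02 0 -0.009 0.03;0 0 0 0 0 0 0.03"
}}

```text
time: 39.15
tool_pos: [0.5853, 0.1158, 0.1838]
ee_rot: [-1.57, -0.002, 0.19]
wrist_force: [-0.9, -0.4, -1.4]
width: 0.0499
```

Run:
```python
from trayf import *
pose(); togo(.5972,.1163,.13,.182)
```

```text
t 39.15 tcp [0.5853 0.1158 0.1838] rot [-1.57  -0.002  0.19 ] w 0.0499 F [-0.9 -0.4 -1.4]
turn [-0.0006  0.0076  0.0022] shift(tool now) [ 0.0116  0.0539 -0.0018] shift(tool after turn) [ 0.0118  0.0538 -0.0017]
```

Call:
{"name": "arm_command", "arguments": {
  "series": "0 0.007 0 0.0115 0 -0.002 0.03;0 0 0 0 0.025 0 0.03;0 0 0 0 0.02 0 0.03;0 0 0 0 0 0 0.03"
}}

```text
time: 39.55
tool_pos: [0.5955, 0.1168, 0.1376]
ee_rot: [-1.569, -0.0, 0.182]
wrist_force: [-1.0, 0.4, 0.1]
width: 0.0501
```

Run:
```python
from trayf import *
pose(); togo(.5972,.1163,.094,.182)
im=robot.snapshot("scene"); cv2.imwrite("pics/s26.png",cv2.resize(im[80:230,200:350],None,fx=4,fy=4))
```

```text
t 39.55 tcp [0.5955 0.1168 0.1376] rot [-1.569 -0.     0.182] w 0.0501 F [-1.   0.4  0.1]
turn [-0.0017  0.0003  0.0002] shift(tool now) [ 0.0016  0.0436 -0.0008] shift(tool after turn) [ 0.0016  0.0436 -0.0007]
```

View pics/s26.png

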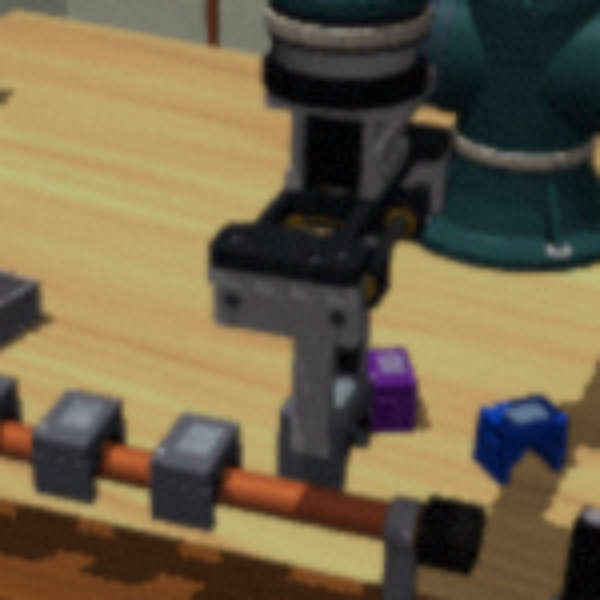

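Call:
{"name": "arm_command", "arguments": {
  "series": "0 0 0 0.0015 0.015 0 0.03;0 0 0 0 0.015 0 0.03;0 0 0 0 0.008 0 0.03;0 0 0 0 0.004 0 0.03;0 0 0 0 0.001 0 0.03;0 0 0 0 0 0 0.03"
}}

```text
time: 40.2
tool_pos: [0.5982, 0.1181, 0.0959]
ee_rot: [-1.569, -0.007, 0.183]
wrist_force: [-0.4, -0.1, -0.4]
width: 0.0496
```

Run:
```python
from trayf import *
pose(); togo(.5972,.1163,.094,.182)
```

```text
t 40.2 tcp [0.5982 0.1181 0.0959] rot [-1.569 -0.007  0.183] w 0.0496 F [-0.4 -0.1 -0.4]
turn [-0.0015  0.0013  0.0065] shift(tool now) [-0.0013  0.0019 -0.0016] shift(tool after turn) [-0.0013  0.0019 -0.0016]
```

Call:
{"name": "arm_command", "arguments": {
  "series": "0 0 0.006 -0.001 0.002 -0.001 0.03;0 0 0 0 0.001 0 0.03;0 0 0 0 0 0 0.03;0 0 0 0 0 0 0.075;0 0 0 0 0 0 0.075;0 0 0 0 0 0 0.075;0 0 0 0 -0.01 0 0.075;0 0 0 0 -0.03 0 0.075;0 0 0 0 -0.04 0 0.075;0 0 0 0 -0.04 0 0.075;0 0 0 0 -0.03 0 0.075;0 0 0 0 0 0 0.075"
}}

```text
time: 41.4
tool_pos: [0.5978, 0.1165, 0.2532]
ee_rot: [-1.57, -0.005, 0.183]
wrist_force: [-0.2, -0.0, 0.2]
width: 0.0752
```

Run:
```python
from trayf import *
pose()
im=robot.snapshot("scene"); cv2.imwrite("pics/s27.png",cv2.resize(im[80:300,150:400],None,fx=3.2,fy=3.2,interpolation=cv2.INTER_CUBIC)[:, :800][:600+104])
cv2.imwrite("pics/s27b.png",cv2.resize(im[190:290,310:390],None,fx=6,fy=6,interpolation=cv2.INTER_CUBIC))
for n in("stylus","fork_rest"): print(n,[str(s) for s in spots("scene",n)])
```

```text
t 41.4 tcp [0.5978 0.1165 0.2532] rot [-1.57  -0.005  0.183] w 0.0752 F [-0.2 -0.   0.2]
stylus ['(0.84, array([0.631 , 0.2744, 0.1244]), array([347.4, 225.9]))']
fork_rest ['(0.62, array([0.6607, 0.2759, 0.0194]), array([335.7, 276.8]))']
```

View pics/s27.png

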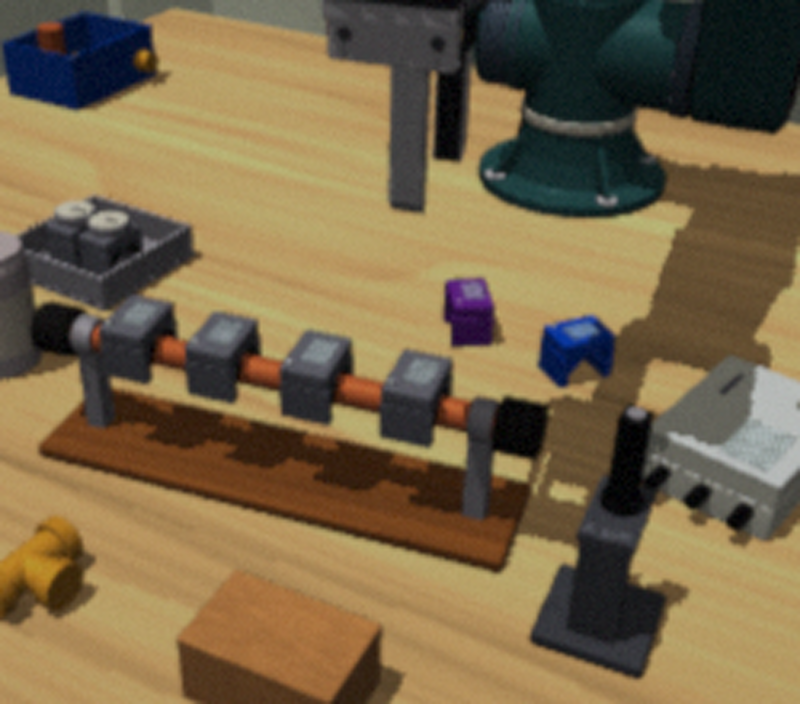

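View pics/s27b.png

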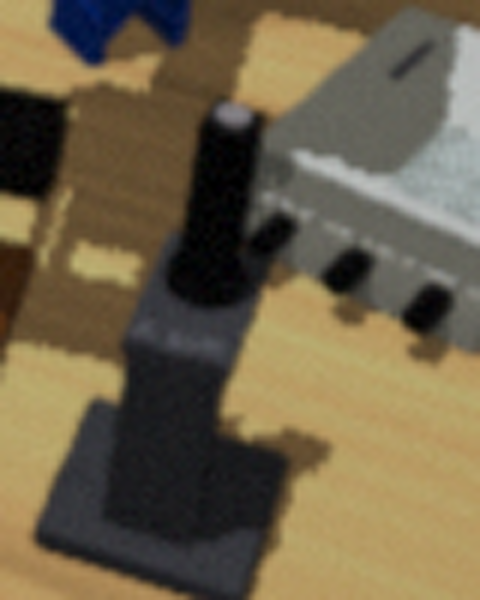

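Four sensors now sit square on the pipe, evenly spaced between the clamps, with both dials in the tray. Next I need the stylus and fork geometry.

Run:
```python
from fit import *
im=robot.snapshot("top")
c=im[155:205,118:168].astype(float)
c=np.clip(255*(c/255)**0.5,0,255).astype(np.uint8)
cv2.imwrite("pics/fork2.png",cv2.resize(c,None,fx=12,fy=12,interpolation=cv2.INTER_CUBIC))
s=robot.snapshot("scene")[185:295,300:395].astype(float)
cv2.imwrite("pics/fork3.png",cv2.resize(np.clip(255*(s/255)**0.5,0,255).astype(np.uint8),None,fx=5.4,fy=5.4,interpolation=cv2.INTER_CUBIC))
print(pix2w("top",132.8,172.3,.157),pix2w("scene",348.4,208.7,.157))
for n in("stylus","fork_rest"): print(n,[str(x) for x in spots("top",n)])
```

```text
[0.6274436 0.2677359 0.157    ] [0.62354995 0.26904949 0.157     ]
stylus []
fork_rest ['(0.97, array([0.6351, 0.2519, 0.0114]), array([152.2, 182.1]))']
```

View pics/fork2.png

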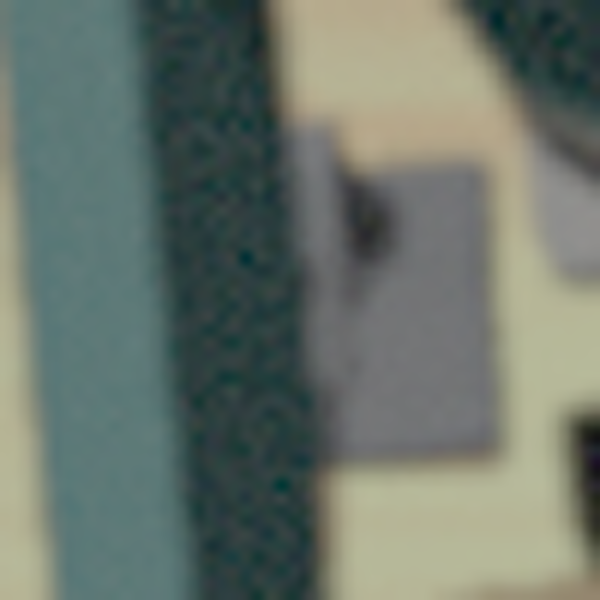

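View pics/fork3.png

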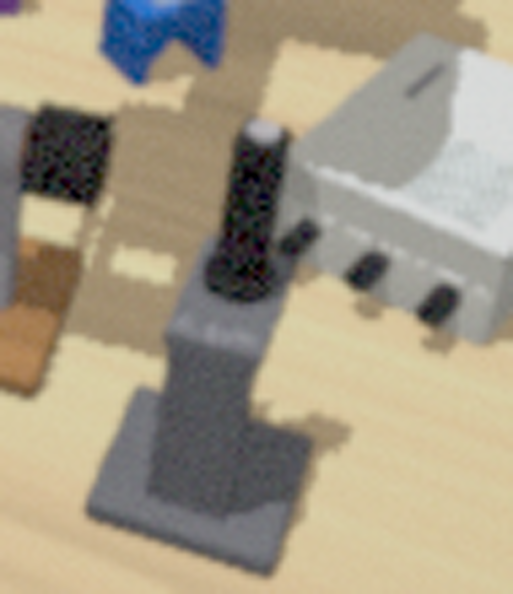

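Run:
```python
from fit import *
im=cv2.imread("pics/top0.png")
c=im[160:200,124:164].astype(float)
c=np.clip(255*(c/130)**0.6,0,255).astype(np.uint8)
cv2.imwrite("pics/fork4.png",cv2.resize(c,None,fx=15,fy=15,interpolation=cv2.INTER_CUBIC))
# predicted points for fork at (x,y)
for X in [(.6255,.268,.157),(.6255,.268,.094),(.6255,.268,.016)]: print(X,w2pix("top",X),w2pix("scene",X))
```

```text
(0.6255, 0.268, 0.157) [132.64307231 173.09298961] [347.48875121 209.06316354]
(0.6255, 0.268, 0.094) [138.88699914 178.88776534] [342.94956634 235.77185682]
(0.6255, 0.268, 0.016) [145.7240777  185.23302499] [337.91213146 265.41226741]
```

View pics/fork4.png

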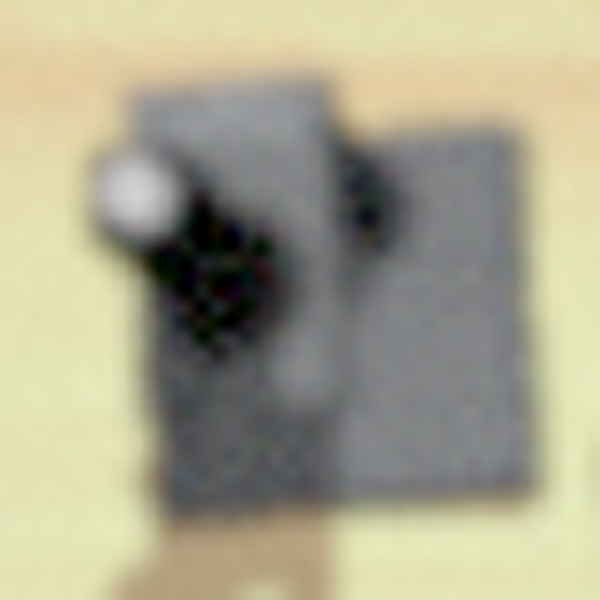

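Run:
```python
from fit import *
f=lambda u,v,z:pix2w("top",124+u/15-.5,160+v/15-.5,z)
a,b,c=[f(u,v,.008) for u,v in((520,130),(537,490),(165,512))]
print(a,b,c,"yaw",np.arctan2(*(a-b)[[1,0]]),np.arctan2(-(c-b)[0],(c-b)[1]),np.linalg.norm(a-b),np.linalg.norm(c-b))
d,e=f(132,92,.091),f(325,78,.091); print("back edge",d,e,np.arctan2(-(d-e)[0],(d-e)[1]),np.linalg.norm(d-e))
print("top",f(140,195,.157),"collar",f(222,290,.097))
im=cv2.imread("pics/s27b.png")
print(pix2w("scene",310+236/6-.5,190+116/6-.5,.157))
pose(); togo(.6262,.268,.25,.05)
```

```text
[0.67507529 0.23829499 0.008     ] [0.6083118  0.23218558 0.008     ] [0.60372956 0.29898303 0.008     ] yaw 0.0912540767505135 0.06849173410934563 0.06704243298187373 0.06695442724254738
back edge [0.66055182 0.28734406 0.091     ] [0.66327115 0.25476682 0.091     ] 0.083280327287578 0.032690539687124584
top [0.62695471 0.26762888 0.157     ] collar [0.62496054 0.26873858 0.097     ]
[0.62354521 0.26986254 0.157     ]
t 41.75 tcp [0.5947 0.1162 0.2437] rot [-1.568  0.011  0.183] w 0.075 F [ 0.1 -0.2 -0.4]
turn [-0.0016  0.1331 -0.0113] shift(tool now) [ 0.0585 -0.0067  0.1436] shift(tool after turn) [ 0.039  -0.0063  0.1501]
```

Call:
{"name": "arm_command", "arguments": {
  "series": "0 0.1 -0.011 0 0 0 0.05;0 0 0 0.008 0 0.035 0.05;0 0 0 0.008 0 0.035 0.05;0 0 0 0.008 0 0.035 0.05;0 0 0 0.008 0 0.035 0.05;0 0 0 0 0 0 0.05;0 0 0 0 0 0 0.05"
}}

```text
time: 42.45
tool_pos: [0.6135, 0.2607, 0.2317]
ee_rot: [-1.573, 0.019, 0.075]
wrist_force: [-0.7, 0.2, -0.0]
width: 0.0502
```

Run:
```python
from fit import *
pose(); togo(.6255,.2685,.18,.08)
im=robot.snapshot("scene"); cv2.imwrite("pics/s28.png",cv2.resize(im[100:300,280:420],None,fx=4,fy=4)[:600+200])
```

```text
t 42.45 tcp [0.6135 0.2607 0.2317] rot [-1.573  0.019  0.075] w 0.0502 F [-0.7  0.2 -0. ]
turn [ 0.0025 -0.0049 -0.0186] shift(tool now) [0.0135 0.0514 0.007 ] shift(tool after turn) [0.0126 0.0517 0.0068]
```

View pics/s28.png

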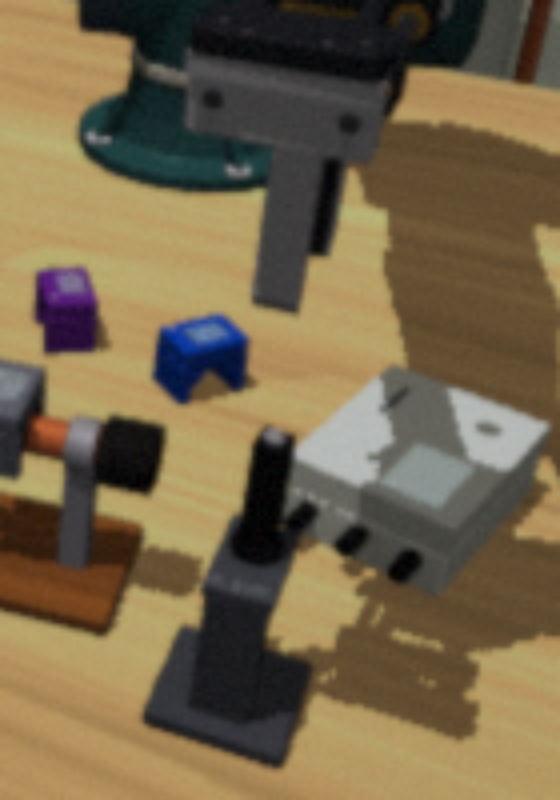

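Call:
{"name": "arm_command", "arguments": {
  "series": "0.002 -0.005 -0.019 0.0125 0.01 0.007 0.05;0 0 0 0 0.015 0 0.05;0 0 0 0 0.015 0 0.05;0 0 0 0 0 0 0.05"
}}

```text
time: 42.9
tool_pos: [0.6245, 0.263, 0.1883]
ee_rot: [-1.573, 0.003, 0.074]
wrist_force: [0.3, -1.0, -0.6]
width: 0.0499
```

Run:
```python
from fit import *
pose(); togo(.6255,.2685,.11,.08)
im=robot.snapshot("scene"); cv2.imwrite("pics/s29.png",cv2.resize(im[130:270,290:410],None,fx=5,fy=5))
im=robot.snapshot("top"); cv2.imwrite("pics/t29.png",cv2.resize(im[120:320,60:260],None,fx=3,fy=3))
```

```text
t 42.9 tcp [0.6245 0.263  0.1883] rot [-1.573  0.003  0.074] w 0.0499 F [ 0.3 -1.  -0.6]
turn [ 0.0023 -0.0057 -0.0028] shift(tool now) [0.0016 0.0782 0.0056] shift(tool after turn) [0.0014 0.0783 0.0054]
```

View pics/s29.png

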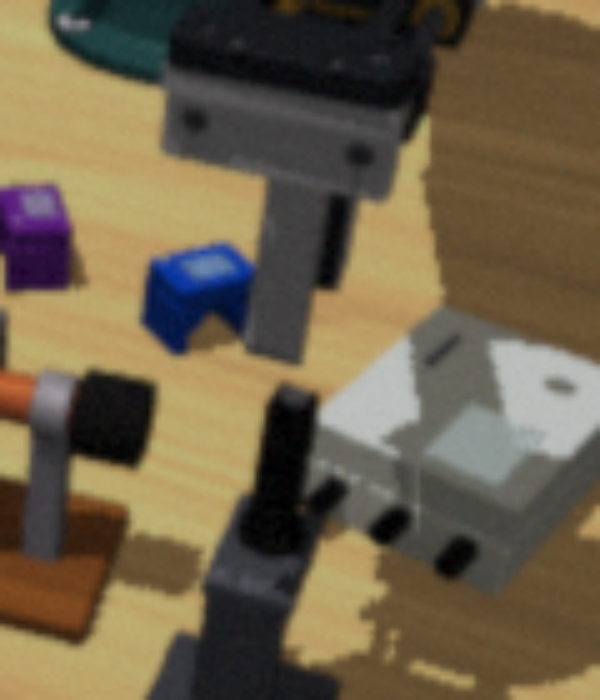

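View pics/t29.png

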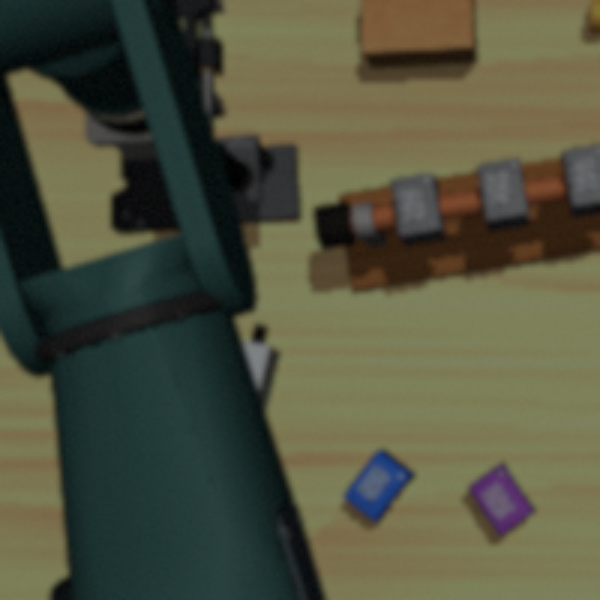

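Run:
```python
from fit import *
print(w2pix("scene",[.6245,.263,.1883]), w2pix("scene",[.6245,.263,.157]),w2pix("scene",[.6255,.2685,.157]))
```

```text
[347.38091513 193.67510485] [345.02238809 207.96223042] [347.75473986 209.14618651]
```

Call:
{"name": "arm_command", "arguments": {
  "series": "0.002 -0.006 -0.003 0.001 0.01 0.0045 0.05;0 0 0 0 0.015 0 0.05;0 0 0 0 0.012 0 0.05;0 0 0 0 0 0 0.05"
}}

```text
time: 43.4
tool_pos: [0.6272, 0.2678, 0.1538]
ee_rot: [-1.569, -0.009, 0.08]
wrist_force: [0.8, -0.3, 0.1]
width: 0.0503
```

Run:
```python
from fit import *
pose(); togo(.6255,.2675,.11,.08)
im=robot.snapshot("scene"); cv2.imwrite("pics/s30.png",cv2.resize(im[130:270,290:410],None,fx=5,fy=5))
```

```text
t 43.4 tcp [0.6272 0.2678 0.1538] rot [-1.569 -0.009  0.08 ] w 0.0503 F [ 0.8 -0.3  0.1]
turn [-0.0019 -0.0004  0.0086] shift(tool now) [-0.0021  0.0438 -0.0002] shift(tool after turn) [-0.0018  0.0438 -0.0001]
```

View pics/s30.png

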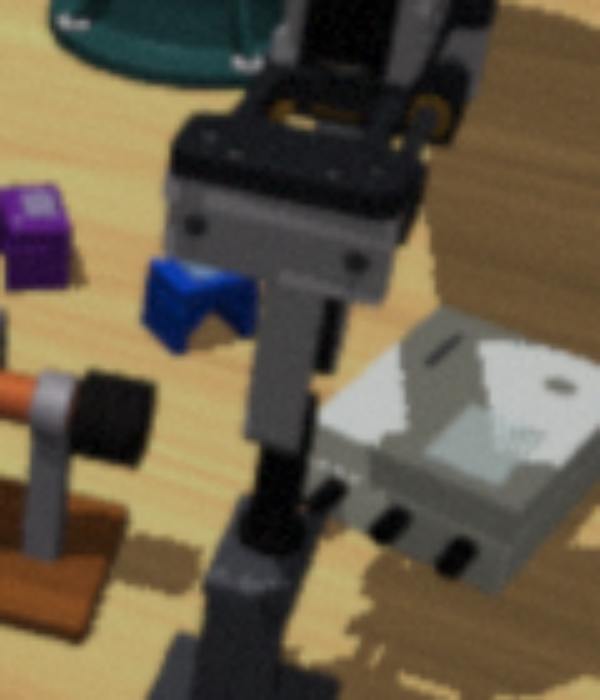

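Call:
{"name": "arm_command", "arguments": {
  "series": "-0.002 0 0.009 -0.002 0.01 0 0.05;0 0 0 0 0.014 0 0.05;0 0 0 0 0.01 0 0.05;0 0 0 0 0 0 0.05"
}}

```text
time: 43.85
tool_pos: [0.6258, 0.268, 0.1182]
ee_rot: [-1.571, -0.001, 0.08]
wrist_force: [0.5, 0.2, -0.1]
width: 0.0496
```

Run:
```python
from fit import *
pose(); togo(.6255,.2675,.11,.08)
```

```text
t 43.85 tcp [0.6258 0.268  0.1182] rot [-1.571e+00 -1.000e-03  8.000e-02] w 0.0496 F [ 0.5  0.2 -0.1]
turn [-0.0001 -0.      0.0008] shift(tool now) [-0.0003  0.0082 -0.0005] shift(tool after turn) [-0.0003  0.0082 -0.0005]
```

Call:
{"name": "arm_command", "arguments": {
  "series": "0 0 0 0 0.006 0 0.05;0 0 0 0 0.001 0 0.05;0 0 0 0 0 0 0.05;0 0 0 0 0 0 0;0 0 0 0 0 0 0;0 0 0 0 0 0 0;0 0 0 0 0 0 0;0 0 0 0 0 0 0;0 0 0 0 0 0 0;0 0 0 0 0 0 0"
}}

```text
time: 44.85
tool_pos: [0.6266, 0.2683, 0.1122]
ee_rot: [-1.57, -0.004, 0.08]
wrist_force: [0.2, -0.0, -0.2]
width: 0.0161
```

Run:
```python
from fit import *
pose()
im=robot.snapshot("scene"); cv2.imwrite("pics/s31.png",cv2.resize(im[130:270,290:410],None,fx=5,fy=5))
```

```text
t 44.85 tcp [0.6266 0.2683 0.1122] rot [-1.57  -0.004  0.08 ] w 0.0161 F [ 0.2 -0.  -0.2]
```

View pics/s31.png

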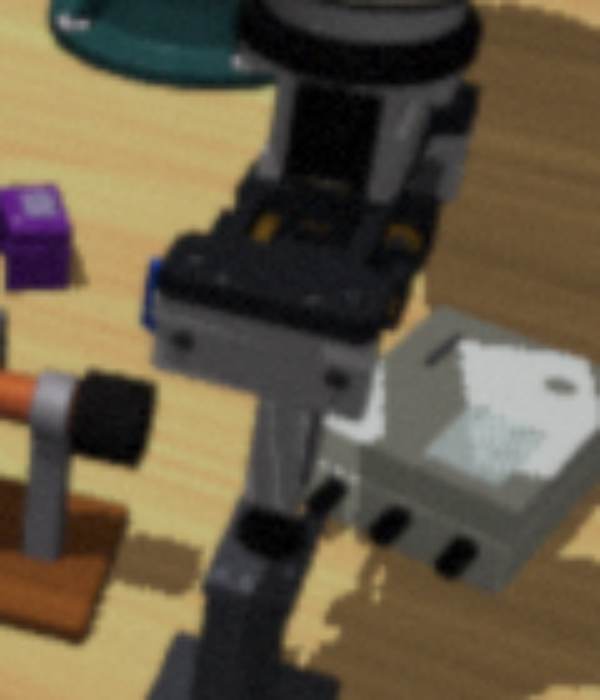

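Call:
{"name": "arm_command", "arguments": {
  "series": "0 0 0 0 -0.01 0 0;0 0 0 0 -0.01 0 0;0 0 0 0 -0.012 0 0;0 0 0 0 -0.012 0 0;0 0 0 0 -0.012 0 0;0 0 0 0 -0.012 0 0;0 0 0 0 -0.012 0 0;0 0 0 0 -0.02 0 0;0 0 0 0 -0.03 0 0;0 0 0 0 0 0 0"
}}

```text
time: 45.9
tool_pos: [0.6265, 0.2683, 0.2549]
ee_rot: [-1.569, -0.008, 0.08]
wrist_force: [0.3, 0.4, 0.2]
width: 0.0161
```

Run:
```python
from fit import *
pose()
im=robot.snapshot("scene"); cv2.imwrite("pics/s32.png",cv2.resize(im[90:270,290:430],None,fx=4,fy=4))
im=robot.snapshot("top"); cv2.imwrite("pics/t32.png",cv2.resize(im[120:320,60:260],None,fx=3,fy=3))
```

```text
t 45.9 tcp [0.6265 0.2683 0.2549] rot [-1.569 -0.008  0.08 ] w 0.0161 F [0.3 0.4 0.2]
```

View pics/s32.png

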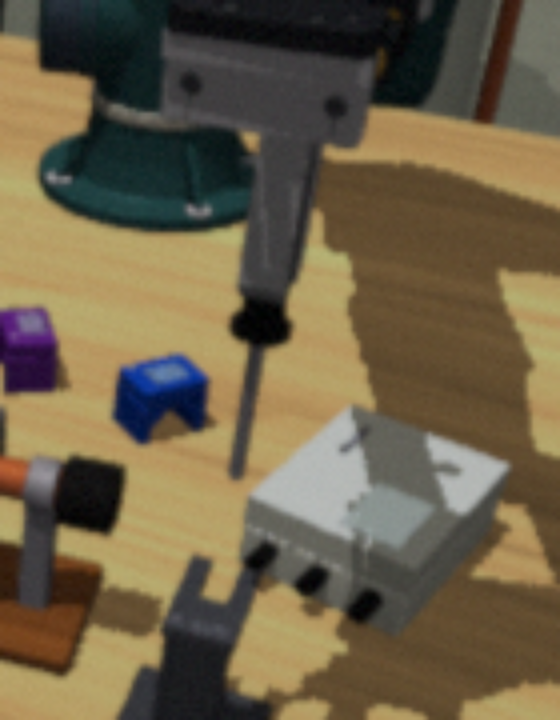

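View pics/t32.png

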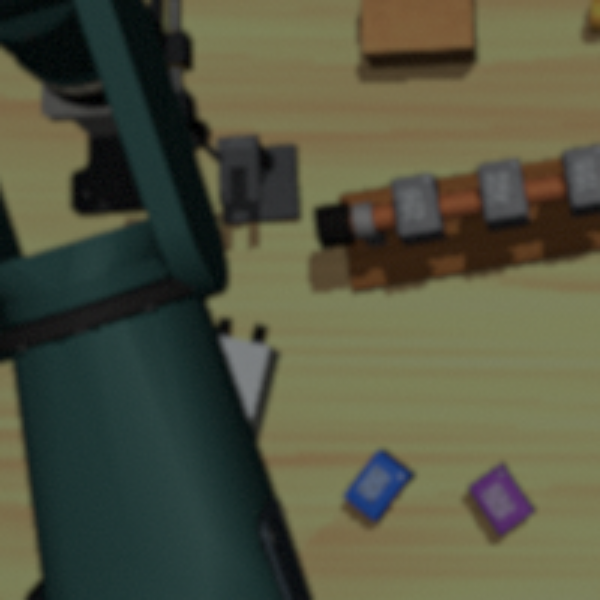

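Run:
```python
from fit import *
print("tip pred",w2pix("scene",[.6265,.2683,.1587]),"collar pred",w2pix("scene",[.6265,.2683,.2367]))
print("scene hole z.05/.038",pix2w("scene",401.5,206.4,.05),pix2w("scene",401.5,206.4,.038))
im=cv2.imread("pics/top0.png")
def gw(c):
    hsv=cv2.cvtColor(c,cv2.COLOR_BGR2HSV); m=((hsv[...,1]<75)&(hsv[...,2]>60)).astype(np.uint8)
    return cv2.morphologyEx(m,cv2.MORPH_CLOSE,np.ones((41,41)))
for fn in(grey,gw):
    p,s,m,h,c=fit("top",im,.433,.305,(.13,.10,0,.05),fn,n=76)
    R=np.array([[np.cos(p[2]),-np.sin(p[2])],[np.sin(p[2]),np.cos(p[2])]])
    print("gw",p,s,"hole",p[:2]+R@[-.038,.024])
    e=cv2.Canny((h*255).astype(np.uint8),50,150); c2=c.copy(); c2[e>0]=(0,0,255)
    hp=w2pix("top",[*(p[:2]+R@[-.038,.024]),.05]); print(hp)
    cv2.imwrite("pics/gwfit_%s.png"%fn.__name__,c2)
big=cv2.resize(im[255:285,98:128],None,fx=10,fy=10,interpolation=cv2.INTER_CUBIC); g=cv2.cvtColor(big,cv2.COLOR_BGR2GRAY)
b=(g[100:200,90:190]<70); ys,xs=np.nonzero(b); u,v=98+(xs.mean()+90+.5)/10-.5,255+(ys.mean()+100+.5)/10-.5
print("blob",u,v,b.sum()/100,pix2w("top",u,v,.05),pix2w("top",u,v,.038))
cv2.imwrite("pics/hole.png",cv2.resize(im[240:290,95:160],None,fx=10,fy=10,interpolation=cv2.INTER_CUBIC))
```

```text
tip pred [347.59563373 208.62968343] collar pred [353.93537297 171.33987041]
scene hole z.05/.038 [0.39868163 0.33680686 0.05      ] [0.37989549 0.33528846 0.038     ]
gw [ 0.43526362  0.30840682 -0.18511719] 0.9516299962997437 hole [0.40233035 0.33899112]
[110.10069819 268.80545697]
gw [ 0.43704081  0.30792896 -0.18825918] 0.836417555809021 hole [0.40420379 0.33861658]
[110.29823483 268.05366426]
blob 111.31817168338907 268.89559643255296 17.94 [0.40212973 0.33590692 0.05      ] [0.40234357 0.33948402 0.038     ]
```

View pics/gwfit_gw.png

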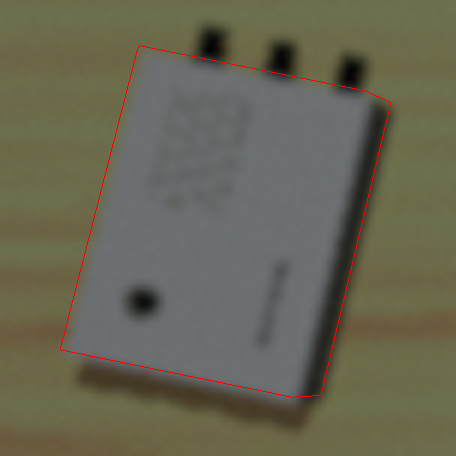

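View pics/hole.png

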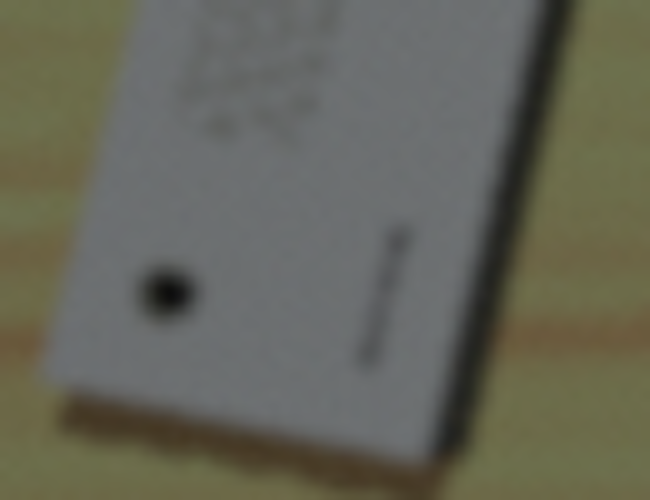

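The stylus is held upright, the fork is free at crop (210,590), and the gateway hasn't moved (hole still at scene (401,206)). Both cameras put the hole at about (0.402, 0.336), so I'll move over it.

Call:
{"name": "arm_command", "arguments": {
  "series": "0 0 0.008 -0.01 0 0.004 0;0 0 0 -0.034 0 0.014 0;0 0 0 -0.034 0 0.014 0;0 0 0 -0.034 0 0.014 0;0 0 0 -0.034 0 0.014 0;0 0 0 -0.034 0 0.014 0;0 0 0 -0.02 0 0.008 0;0 0 0 0 0 0 0"
}}

```text
time: 46.8
tool_pos: [0.4014, 0.3327, 0.2324]
ee_rot: [-1.582, 0.044, 0.079]
wrist_force: [-0.1, -1.0, -0.2]
width: 0.016
```

Run:
```python
from fit import *
pose(); togo(.402,.336,.18,.08)
im=robot.snapshot("top"); cv2.imwrite("pics/t33.png",cv2.resize(im[180:340,60:240],None,fx=4,fy=3.7))
```

```text
t 46.8 tcp [0.4014 0.3327 0.2324] rot [-1.582  0.044  0.079] w 0.016 F [-0.1 -1.  -0.2]
turn [ 0.0111 -0.0009 -0.0436] shift(tool now) [0.0031 0.0523 0.0039] shift(tool after turn) [0.0008 0.0524 0.0033]
```

View pics/t33.png

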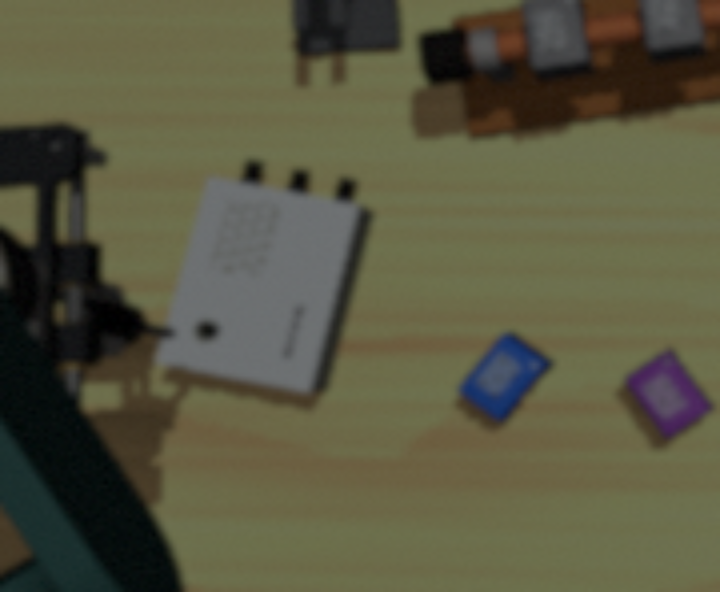

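The top view shows both the hole at crop (207,330) and the tip at (175,332). I'll level, lower to just above the box and look again.

Call:
{"name": "arm_command", "arguments": {
  "series": "0.011 0 -0.044 0.001 0 0.003 0;0 0 0 0 0.02 0 0;0 0 0 0 0.02 0 0;0 0 0 0 0.015 0 0;0 0 0 0 0 0 0"
}}

```text
time: 47.35
tool_pos: [0.4053, 0.3322, 0.1697]
ee_rot: [-1.577, 0.003, 0.074]
wrist_force: [-1.0, -0.1, -0.9]
width: 0.0155
```

Run:
```python
from fit import *
pose(); togo(.402,.336,.158,.08)
im=robot.snapshot("top"); cv2.imwrite("pics/t34.png",cv2.resize(im[245:290,90:140],None,fx=12,fy=12,interpolation=cv2.INTER_CUBIC))
o=robot.get_obs()["tool_pos"]; 
from scipy.spatial.transform import Rotation as Ro
R=Ro.from_euler('xyz',robot.get_obs()["ee_rot"]); tip=o+R.apply([0,.0962,0]); print("tip",tip); u=w2pix("top",tip); print(u,(u-[90,245]+.5)*12); print((w2pix("scene",tip)-[370,180]+.5)*10)
im=robot.snapshot("scene"); cv2.imwrite("pics/s34.png",cv2.resize(im[180:235,370:430],None,fx=10,fy=10,interpolation=cv2.INTER_CUBIC))
```

```text
t 47.35 tcp [0.4053 0.3322 0.1697] rot [-1.577  0.003  0.074] w 0.0155 F [-1.  -0.1 -0.9]
turn [ 0.0061 -0.0056 -0.0027] shift(tool now) [-0.003   0.0116  0.0041] shift(tool after turn) [-0.003   0.0117  0.004 ]
tip [0.40574742 0.33200948 0.07464934]
[110.02880019 267.21872404] [246.3456023  272.62468851]
[315.02653309 190.76815743]
```

View pics/t34.png

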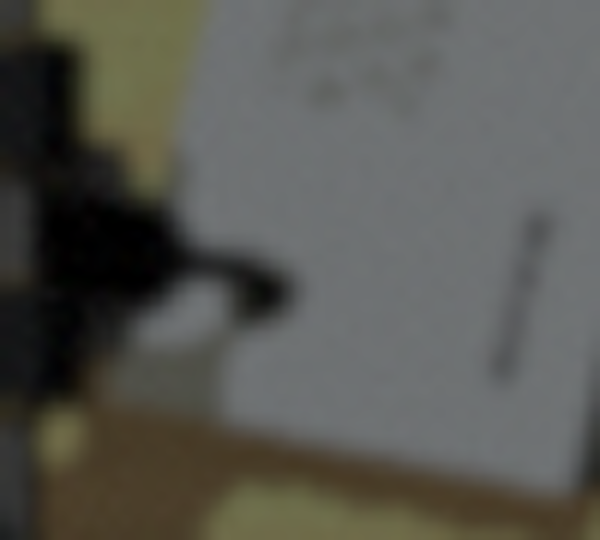

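View pics/s34.png

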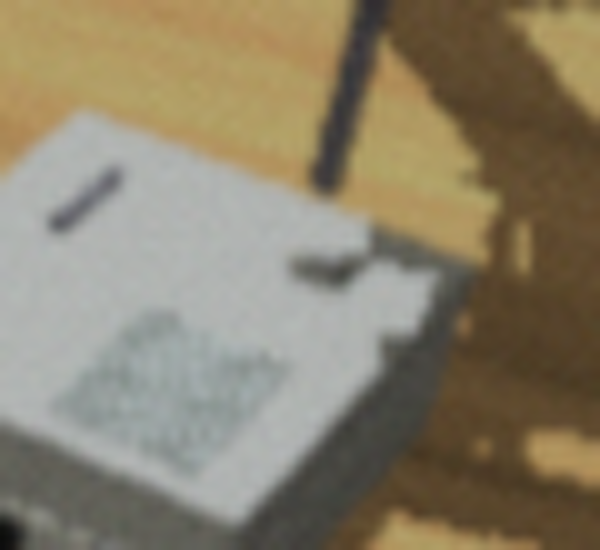

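Run:
```python
from fit import *
for p in((401.6,206.5),(400.4,207.1),(400.3,206.8)): print(pix2w("scene",*p,.05))
pose();togo(.402,.3365,.155,.08)
```

```text
[0.39897895 0.33709836 0.05      ]
[0.40293137 0.33523039 0.05      ]
[0.40180381 0.33475688 0.05      ]
t 47.45 tcp [0.4063 0.3331 0.1723] rot [-1.575e+00 -1.000e-03  7.500e-02] w 0.0159 F [-0.1  0.4 -1.2]
turn [ 0.0038 -0.0055  0.001 ] shift(tool now) [-0.0041  0.0173  0.0038] shift(tool after turn) [-0.004   0.0173  0.0037]
```

Call:
{"name": "arm_command", "arguments": {
  "series": "0.004 -0.005 0.001 -0.004 0 0.003 0;0 0 0 0 0.01 0 0;0 0 0 0 0.004 0 0;0 0 0 0 0 0 0;0 0 0 0 0 0 0"
}}

```text
time: 47.95
tool_pos: [0.4039, 0.3367, 0.1601]
ee_rot: [-1.568, -0.005, 0.079]
wrist_force: [-0.6, 0.0, 0.6]
width: 0.0159
```

Run:
```python
from fit import *
pose(); togo(.4022,.336,.134,.08)
im=robot.snapshot("top"); cv2.imwrite("pics/t35.png",cv2.resize(im[245:290,90:140],None,fx=12,fy=12,interpolation=cv2.INTER_CUBIC))
im=robot.snapshot("scene"); cv2.imwrite("pics/s35.png",cv2.resize(im[180:235,370:430],None,fx=10,fy=10,interpolation=cv2.INTER_CUBIC))
```

```text
t 47.95 tcp [0.4039 0.3367 0.1601] rot [-1.568 -0.005  0.079] w 0.0159 F [-0.6  0.   0.6]
turn [-0.003  -0.001   0.0046] shift(tool now) [-0.0019  0.0261 -0.0006] shift(tool after turn) [-0.0017  0.0261 -0.0005]
```

View pics/t35.png

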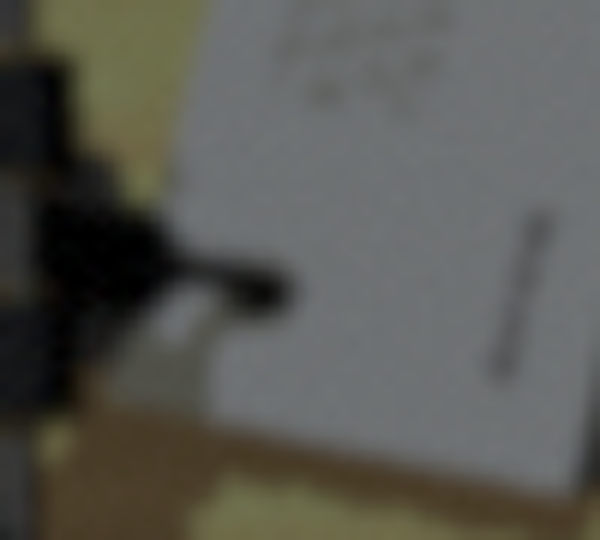

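View pics/s35.png

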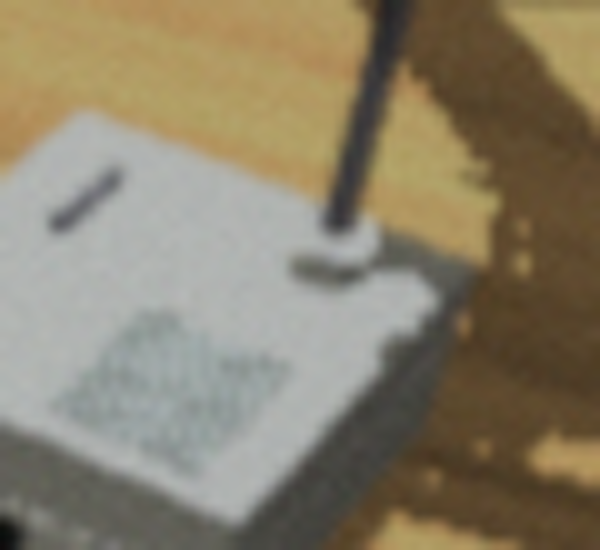

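Run:
```python
from fit import *
from scipy.spatial.transform import Rotation as Ro
ob=robot.get_obs(); R=Ro.from_euler('xyz',ob["ee_rot"]); tip=ob["tool_pos"]+R.apply([0,.0962,0]); print("tip",tip)
pr=w2pix("scene",tip); obs=np.array([370+338/10-.5,180+223/10-.5]); print("pred",pr,"obs",obs,"bias",obs-pr)
im=cv2.imread("pics/scene0.png"); cv2.imwrite("pics/h0.png",cv2.resize(im[190:220,385:420],None,fx=16,fy=16,interpolation=cv2.INTER_CUBIC))
g=cv2.cvtColor(cv2.resize(im[198:215,392:412],None,fx=10,fy=10,interpolation=cv2.INTER_CUBIC),cv2.COLOR_BGR2GRAY)
print(g.min(),np.median(g)); 
b=(g<(np.median(g)*.85)).astype(np.uint8); k,l,st,ce=cv2.connectedComponentsWithStats(b)
for i in range(1,k): print(st[i],ce[i]/10+[392-.45,198-.45])
```

```text
tip [0.40437096 0.33705127 0.0640505 ]
pred [402.38657866 202.70540096] obs [403.3 201.8] bias [ 0.91342134 -0.90540096]
75 173.0
[100   0  10   6  53] [401.99528302 197.77075472]
[123   0   6   8  43] [404.10581395 197.86162791]
[139   0  12   9  92] [406.00434783 197.88913043]
[117  10   9   5  15] [403.64333333 198.75      ]
[152  10  12  11  76] [407.23289474 199.12236842]
[192  14   8   9  57] [411.14122807 199.42192982]
[  67   73   68   39 1898] [401.5829294  206.76174921]
[178 147  22  23 340] [410.64088235 213.61352941]
```

View pics/h0.png

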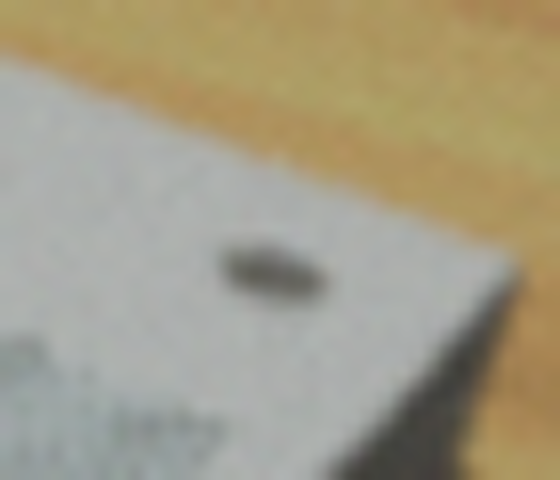

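Run:
```python
from fit import *
print(pix2w("scene",400.67,207.66,.05), pix2w("scene",400.67,207.3,.05))
pose();togo(.403,.336,.134,.08)
```

```text
[0.40492852 0.33627808 0.05      ] [0.40343625 0.33595313 0.05      ]
t 48.05 tcp [0.4039 0.3367 0.1602] rot [-1.568 -0.005  0.079] w 0.0157 F [-0.  -0.4 -0.6]
turn [-0.0031 -0.0009  0.0048] shift(tool now) [-0.0011  0.0262 -0.0007] shift(tool after turn) [-0.001   0.0262 -0.0006]
```

Both cameras agree on about (0.403, 0.3365), so the tip is within 1 to 2 mm of the hole's centre. Descending gently while watching the force.

Call:
{"name": "arm_command", "arguments": {
  "series": "-0.003 0 0.005 -0.001 0.006 0 0;0 0 0 0 0.005 0 0;0 0 0 0 0.003 0 0;0 0 0 0 0 0 0;0 0 0 0 0 0 0"
}}

```text
time: 48.55
tool_pos: [0.4029, 0.3367, 0.145]
ee_rot: [-1.571, 0.001, 0.079]
wrist_force: [-0.2, 0.0, 0.5]
width: 0.0158
```

Run:
```python
from fit import *
pose(); togo(.403,.3365,.134,.08)
im=robot.snapshot("top"); cv2.imwrite("pics/t36.png",cv2.resize(im[245:290,90:140],None,fx=12,fy=12,interpolation=cv2.INTER_CUBIC))
im=robot.snapshot("scene"); cv2.imwrite("pics/s36.png",cv2.resize(im[180:235,370:430],None,fx=10,fy=10,interpolation=cv2.INTER_CUBIC))
```

```text
t 48.55 tcp [0.4029 0.3367 0.145 ] rot [-1.571e+00  1.000e-03  7.900e-02] w 0.0158 F [-0.2  0.   0.5]
turn [ 0.0002 -0.0009 -0.0006] shift(tool now) [ 0.0001  0.011  -0.0002] shift(tool after turn) [ 0.0001  0.011  -0.0002]
```

View pics/s36.png

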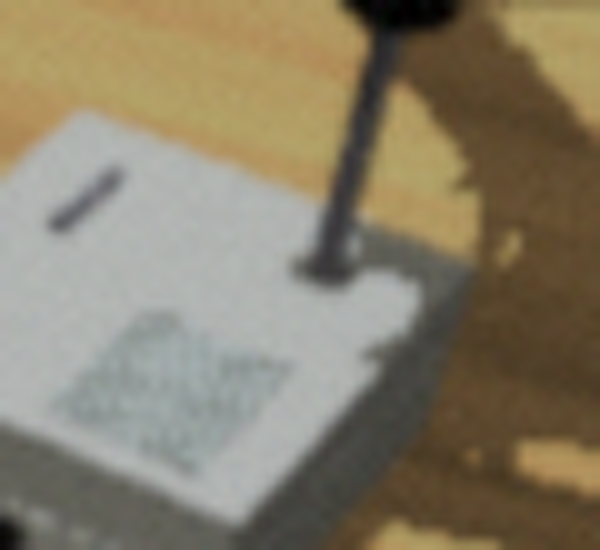

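The tip is in the hole at crop (328,270), with grey rim visible on both sides and no contact force. Going on down.

Call:
{"name": "arm_command", "arguments": {
  "series": "0 0 0 0 0.003 0 0;0 0 0 0 0.003 0 0;0 0 0 0 0.002 0 0;0 0 0 0 0 0 0"
}}

```text
time: 49.05
tool_pos: [0.4032, 0.3368, 0.1369]
ee_rot: [-1.57, -0.0, 0.079]
wrist_force: [-0.3, 0.7, -1.1]
width: 0.016
```

Run:
```python
from fit import *
pose(); togo(.403,.3365,.13,.08)
```

```text
t 49.05 tcp [0.4032 0.3368 0.1369] rot [-1.57  -0.     0.079] w 0.016 F [-0.3  0.7 -1.1]
turn [-0.0004 -0.0009  0.0004] shift(tool now) [-0.0002  0.0069 -0.0003] shift(tool after turn) [-0.0002  0.0069 -0.0003]
```

Call:
{"name": "arm_command", "arguments": {
  "series": "0 0 0 0 0.003 0 0;0 0 0 0 0.002 0 0;0 0 0 0 0.0015 0 0;0 0 0 0 0 0 0"
}}

```text
time: 49.45
tool_pos: [0.4033, 0.337, 0.1313]
ee_rot: [-1.57, -0.001, 0.079]
wrist_force: [-0.7, -0.3, 2.4]
width: 0.0162
```

Run:
```python
from fit import *
for _ in range(1): pose()
```

```text
t 49.45 tcp [0.4033 0.337  0.1313] rot [-1.57e+00 -1.00e-03  7.90e-02] w 0.0162 F [-0.7 -0.3  2.4]
```

Call:
{"name": "arm_command", "arguments": {
  "series": "0 0 0 0 0.0015 0 0;0 0 0 0 0 0 0;0 0 0 0 0 0 0"
}}

```text
time: 49.75
tool_pos: [0.4033, 0.337, 0.1309]
ee_rot: [-1.569, -0.002, 0.079]
wrist_force: [-0.4, -0.7, 2.8]
width: 0.0158
```

Call:
{"name": "arm_command", "arguments": {
  "series": "0 0 0 0 0.0015 0 0;0 0 0 0 0 0 0;0 0 0 0 0 0 0"
}}

```text
time: 50.05
tool_pos: [0.4033, 0.337, 0.1302]
ee_rot: [-1.569, -0.002, 0.079]
wrist_force: [-0.9, -0.8, 3.7]
width: 0.0161
```

Call:
{"name": "arm_command", "arguments": {
  "series": "0 0 0 0 0.002 0 0;0 0 0 0 0.002 0 0;0 0 0 0 0.002 0 0"
}}

```text
time: 50.35
tool_pos: [0.4033, 0.3371, 0.1297]
ee_rot: [-1.568, -0.004, 0.079]
wrist_force: [-4.3, -3.1, 10.6]
width: 0.0161
```

Call:
{"name": "arm_command", "arguments": {
  "series": "0 0 0 0 0.002 0 0;0 0 0 0 0.002 0 0;0 0 0 0 0.002 0 0"
}}

```text
time: 50.65
tool_pos: [0.4031, 0.337, 0.1297]
ee_rot: [-1.567, -0.006, 0.08]
wrist_force: [-3.7, -2.6, 10.4]
width: 0.0157
```

The button is fully down: z stopped at 0.1297 and the force jumped to 10 N. Holding now for more than 2 s.

Call:
{"name": "arm_command", "arguments": {
  "series": "0 0 0.001 0 0.0015 0 0;0 0 0 0 0.0015 0 0;0 0 0 0 0.0015 0 0;0 0 0 0 0.0015 0 0;0 0 0 0 0.0015 0 0;0 0 0 0 0.0015 0 0;0 0 0 0 0.0015 0 0;0 0 0 0 0.0015 0 0;0 0 0 0 0.0015 0 0;0 0 0 0 0.0015 0 0;0 0 0 0 0.0015 0 0;0 0 0 0 0.0015 0 0"
}}

```text
time: 51.85
tool_pos: [0.4025, 0.3366, 0.1298]
ee_rot: [-1.565, -0.012, 0.08]
wrist_force: [-2.7, -3.4, 8.5]
width: 0.0159
```

Call:
{"name": "arm_command", "arguments": {
  "series": "0 0 0 0 0.0015 0 0;0 0 0 0 0.0015 0 0;0 0 0 0 0.0015 0 0;0 0 0 0 0.0015 0 0;0 0 0 0 0.0015 0 0;0 0 0 0 0.0015 0 0;0 0 0 0 0.0015 0 0;0 0 0 0 0.0015 0 0;0 0 0 0 0.0015 0 0;0 0 0 0 0.0015 0 0;0 0 0 0 0.0015 0 0;0 0 0 0 0.0015 0 0"
}}

```text
time: 53.05
tool_pos: [0.402, 0.3363, 0.1298]
ee_rot: [-1.562, -0.018, 0.081]
wrist_force: [-2.8, -2.0, 8.6]
width: 0.0154
```

Call:
{"name": "arm_command", "arguments": {
  "series": "-0.002 0 0.004 0 0.0015 0 0;0 0 0 0 0.0015 0 0;0 0 0 0 0.0015 0 0;0 0 0 0 0.0015 0 0;0 0 0 0 0.0015 0 0;0 0 0 0 0.0015 0 0"
}}

```text
time: 53.65
tool_pos: [0.402, 0.3364, 0.1298]
ee_rot: [-1.563, -0.018, 0.081]
wrist_force: [-2.3, -1.5, 8.7]
width: 0.0156
```

Run:
```python
from fit import *
pose(); togo(.403,.3365,.13,.08)
im=robot.snapshot("scene"); cv2.imwrite("pics/s37.png",cv2.resize(im[90:270,290:430],None,fx=4,fy=4))
```

```text
t 53.65 tcp [0.402  0.3364 0.1298] rot [-1.563 -0.018  0.081] w 0.0156 F [-2.3 -1.5  8.7]
turn [-0.0082  0.0011  0.0177] shift(tool now) [ 0.001  -0.0002  0.0001] shift(tool after turn) [ 0.001  -0.0002  0.0001]
```

View pics/s37.png

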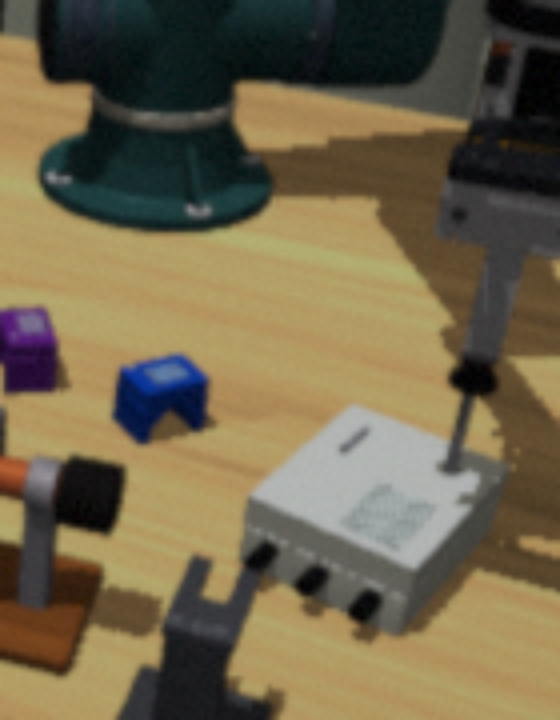

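Held for about 3.3 s. Withdrawing straight up, then back to the fork.

Call:
{"name": "arm_command", "arguments": {
  "series": "0 0 0 0 -0.006 0 0;0 0 0 0 -0.008 0 0;0 0 0 0 -0.01 0 0;0 0 0 0 -0.02 0 0;0 0 0 0 -0.03 0 0;0 0 0 0 -0.03 0 0;-0.008 0 0.018 0 -0.03 0 0;0 0 0 0 0 0 0"
}}

```text
time: 54.5
tool_pos: [0.3996, 0.335, 0.2665]
ee_rot: [-1.572, 0.003, 0.081]
wrist_force: [0.9, 0.6, -1.0]
width: 0.0157
```

Run:
```python
from fit import *
pose(); togo(.6266,.2683,.25,.08)
```

```text
t 54.5 tcp [0.3996 0.335  0.2665] rot [-1.572  0.003  0.081] w 0.0157 F [ 0.9  0.6 -1. ]
turn [ 0.0013  0.0011 -0.0034] shift(tool now) [ 0.2209  0.0159 -0.0849] shift(tool after turn) [ 0.221   0.0165 -0.0846]
```

Call:
{"name": "arm_command", "arguments": {
  "series": "0 0 0 0.015 0 -0.006 0;0 0 0 0.03 0 -0.0115 0;0 0 0 0.03 0 -0.0115 0;0 0 0 0.03 0 -0.0115 0;0 0 0 0.03 0 -0.0115 0;0 0 0 0.03 0 -0.0115 0;0 0 0 0.03 0 -0.0115 0;0 0 0 0.018 0 -0.007 0;0 0 0 0 0 0 0"
}}

```text
time: 55.4
tool_pos: [0.6303, 0.2613, 0.2446]
ee_rot: [-1.581, 0.023, 0.08]
wrist_force: [-0.6, 0.3, -1.3]
width: 0.016
```

Run:
```python
from fit import *
pose(); togo(.6266,.2683,.20,.08)
```

```text
t 55.4 tcp [0.6303 0.2613 0.2446] rot [-1.581  0.023  0.08 ] w 0.016 F [-0.6  0.3 -1.3]
turn [ 0.0098 -0.0002 -0.023 ] shift(tool now) [-0.0021  0.0446  0.0077] shift(tool after turn) [-0.0031  0.0446  0.0073]
```

Call:
{"name": "arm_command", "arguments": {
  "series": "0.01 0 -0.023 -0.003 0 0.007 0;0 0 0 0 0 0 0"
}}

```text
time: 55.6
tool_pos: [0.6268, 0.2664, 0.239]
ee_rot: [-1.572, 0.007, 0.078]
wrist_force: [-0.3, 0.4, -1.1]
width: 0.0159
```

Run:
```python
from fit import *
pose(); togo(.6266,.2683,.20,.08)
```

```text
t 55.6 tcp [0.6268 0.2664 0.239 ] rot [-1.572  0.007  0.078] w 0.0159 F [-0.3  0.4 -1.1]
turn [ 0.0013 -0.0022 -0.007 ] shift(tool now) [0.0002 0.039  0.002 ] shift(tool after turn) [-0.0001  0.039   0.0019]
```

Call:
{"name": "arm_command", "arguments": {
  "series": "0.001 -0.002 -0.008 0 0.01 0.002 0;0 0 0 0 0.01 0 0;0 0 0 0 0.01 0 0;0 0 0 0 0 0 0"
}}

```text
time: 56.0
tool_pos: [0.6244, 0.2677, 0.2047]
ee_rot: [-1.573, 0.004, 0.081]
wrist_force: [0.2, 0.0, -0.9]
width: 0.0156
```

Run:
```python
from fit import *
pose(); togo(.6266,.2683,.112,.08)
im=robot.snapshot("scene"); cv2.imwrite("pics/s38.png",cv2.resize(im[130:270,300:400],None,fx=5,fy=5))
```

```text
t 56.0 tcp [0.6244 0.2677 0.2047] rot [-1.573  0.004  0.081] w 0.0156 F [ 0.2  0.  -0.9]
turn [ 0.0025  0.0012 -0.0042] shift(tool now) [0.0027 0.0927 0.0006] shift(tool after turn) [0.0023 0.0927 0.0004]
```

View pics/s38.png

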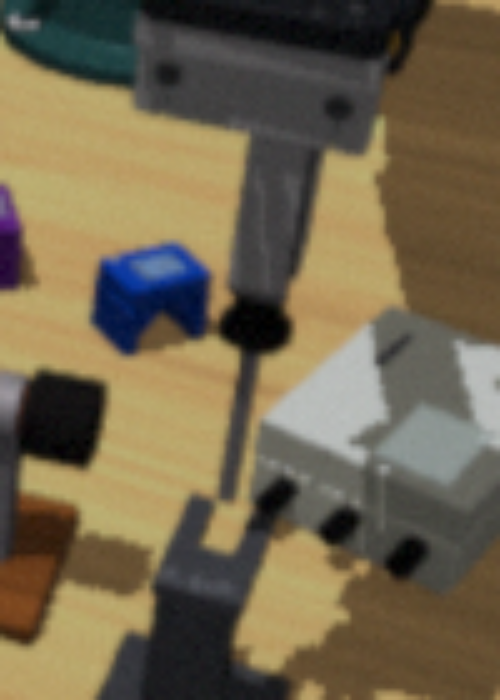

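The tip is just above the slot and in line with it. I'll level and lower in small steps.

Call:
{"name": "arm_command", "arguments": {
  "series": "0.002 0 -0.006 0.002 0.003 0.0005 0;0 0 0 0 0 0 0"
}}

```text
time: 56.25
tool_pos: [0.627, 0.2687, 0.2032]
ee_rot: [-1.571, -0.005, 0.081]
wrist_force: [0.6, -0.5, -0.9]
width: 0.0157
```

Run:
```python
from fit import *
pose(); togo(.6266,.2683,.112,.08)
```

```text
t 56.25 tcp [0.627  0.2687 0.2032] rot [-1.571 -0.005  0.081] w 0.0157 F [ 0.6 -0.5 -0.9]
turn [-0.0002  0.0014  0.0047] shift(tool now) [-0.0009  0.0912 -0.0003] shift(tool after turn) [-0.0005  0.0912 -0.0003]
```

Call:
{"name": "arm_command", "arguments": {
  "series": "0 0 0.002 -0.0005 0.01 0 0;0 0 0 0 0.01 0 0;0 0 0 0 0.01 0 0;0 0 0 0 0 0 0"
}}

```text
time: 56.65
tool_pos: [0.627, 0.2687, 0.1714]
ee_rot: [-1.57, -0.004, 0.081]
wrist_force: [0.7, 0.1, -1.5]
width: 0.0158
```

Run:
```python
from fit import *
pose(); togo(.6266,.2683,.112,.08)
im=robot.snapshot("scene"); cv2.imwrite("pics/s39.png",cv2.resize(im[130:270,300:400],None,fx=5,fy=5))
```

```text
t 56.65 tcp [0.627  0.2687 0.1714] rot [-1.57  -0.004  0.081] w 0.0158 F [ 0.7  0.1 -1.5]
turn [-0.0006  0.0013  0.004 ] shift(tool now) [-0.0007  0.0594 -0.0004] shift(tool after turn) [-0.0005  0.0594 -0.0004]
```

View pics/s39.png

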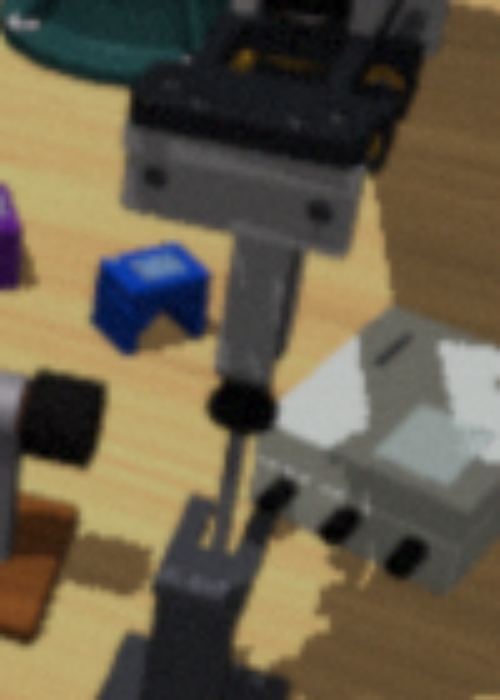

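Call:
{"name": "arm_command", "arguments": {
  "series": "0 0 0.002 -0.0005 0.01 0 0;0 0 0 0 0.01 0 0;0 0 0 0 0.01 0 0;0 0 0 0 0.01 0 0;0 0 0 0 0.005 0 0;0 0 0 0 0 0 0"
}}

```text
time: 57.3
tool_pos: [0.6268, 0.2687, 0.123]
ee_rot: [-1.57, -0.003, 0.081]
wrist_force: [0.3, -0.5, -0.6]
width: 0.0156
```

Run:
```python
from fit import *
pose(); togo(.6266,.2683,.112,.08)
```

```text
t 57.3 tcp [0.6268 0.2687 0.123 ] rot [-1.57  -0.003  0.081] w 0.0156 F [ 0.3 -0.5 -0.6]
turn [-0.0008  0.0013  0.0025] shift(tool now) [-0.0003  0.011  -0.0004] shift(tool after turn) [-0.0003  0.011  -0.0004]
```

Call:
{"name": "arm_command", "arguments": {
  "series": "0 0 0 0 0.005 0 0;0 0 0 0 0.004 0 0;0 0 0 0 0.002 0 0;0 0 0 0 0 0 0"
}}

```text
time: 57.7
tool_pos: [0.6276, 0.269, 0.1124]
ee_rot: [-1.569, -0.005, 0.081]
wrist_force: [-0.1, -0.5, -0.2]
width: 0.0158
```

Run:
```python
from fit import *
pose()
im=robot.snapshot("scene"); cv2.imwrite("pics/s40.png",cv2.resize(im[130:270,300:400],None,fx=5,fy=5))
```

```text
t 57.7 tcp [0.6276 0.269  0.1124] rot [-1.569 -0.005  0.081] w 0.0158 F [-0.1 -0.5 -0.2]
```

View pics/s40.png

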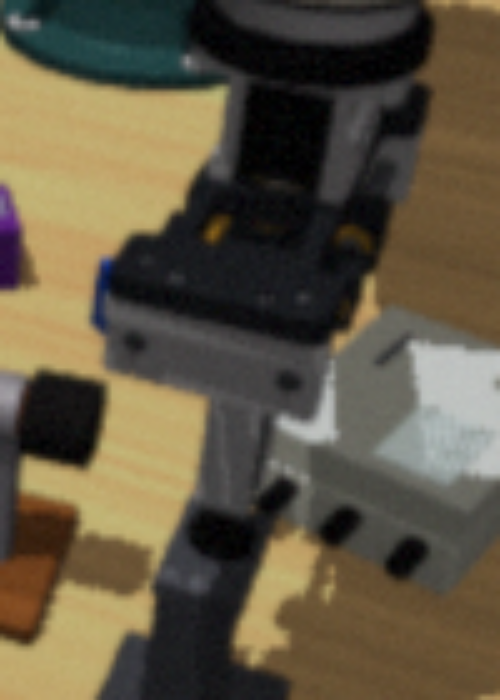

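The collar is at the prongs, in the same pose as when I picked it up. Releasing and lifting clear.

Call:
{"name": "arm_command", "arguments": {
  "series": "0 0 0 0 0.001 0 0;0 0 0 0 0 0 0.02;0 0 0 0 0 0 0.03;0 0 0 0 0 0 0.045;0 0 0 0 0 0 0.045;0 0 0 0 0 0 0.045;0 0 0 0 -0.015 0 0.045;0 0 0 0 -0.03 0 0.045;0 0 0 0 -0.04 0 0.045;0 0 0 0 -0.04 0 0.045;0 0 0 0 -0.03 0 0.045;0 0 0 0 0 0 0.045"
}}

```text
time: 58.95
tool_pos: [0.6262, 0.2685, 0.2767]
ee_rot: [-1.569, -0.007, 0.081]
wrist_force: [0.2, 0.5, 0.8]
width: 0.0447
```

Run:
```python
from fit import *
pose()
im=robot.snapshot("scene"); cv2.imwrite("pics/s41.png",cv2.resize(im[90:320,120:430],None,fx=2.58,fy=2.58,interpolation=cv2.INTER_CUBIC))
```

```text
t 58.95 tcp [0.6262 0.2685 0.2767] rot [-1.569 -0.007  0.081] w 0.0447 F [0.2 0.5 0.8]
```

View pics/s41.png

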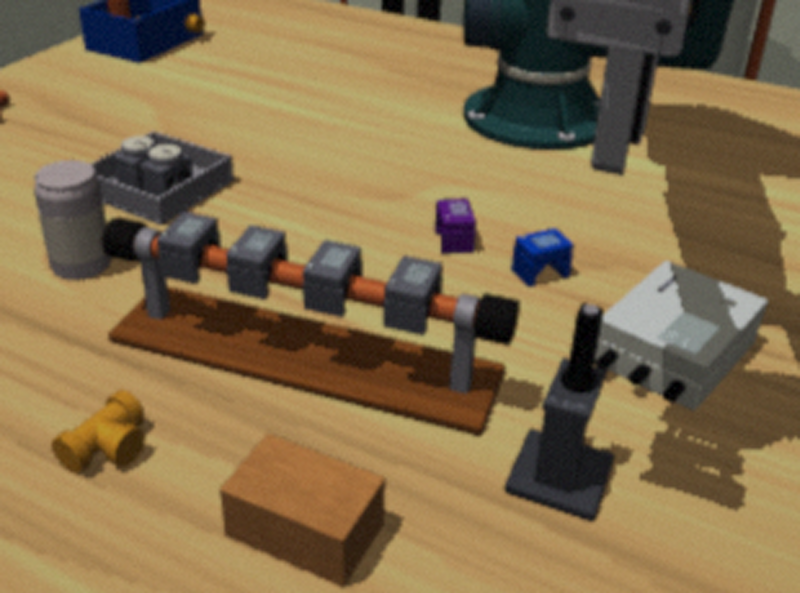

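Call:
{"name": "arm_command", "arguments": {
  "series": "0 0 0 -0.03 -0.02 0 0.045;0 0 0 -0.04 -0.01 0.01 0.045;0 0 0 -0.04 0 0.02 0.045;0 0 0 -0.04 0 0.02 0.045;0 0 0 -0.03 0 0.02 0.045;0 0 0 -0.02 0 0.02 0.045;0 0 0 -0.02 0 0.02 0.045;0 0 0 0 0 0 0.045"
}}

```text
time: 59.8
tool_pos: [0.3858, 0.3593, 0.286]
ee_rot: [-1.58, 0.024, 0.078]
wrist_force: [0.2, -0.2, -0.3]
width: 0.0449
```

Run:
```python
from fit import *
pose()
im=robot.snapshot("top"); c=im[100:300,90:400].astype(float)
cv2.imwrite("pics/t41.png",cv2.resize(np.clip(255*(c/160)**.7,0,255).astype(np.uint8),None,fx=2.58,fy=2.58,interpolation=cv2.INTER_CUBIC))
```

```text
t 59.8 tcp [0.3858 0.3593 0.286 ] rot [-1.58   0.024  0.078] w 0.0449 F [ 0.2 -0.2 -0.3]
```

View pics/t41.png

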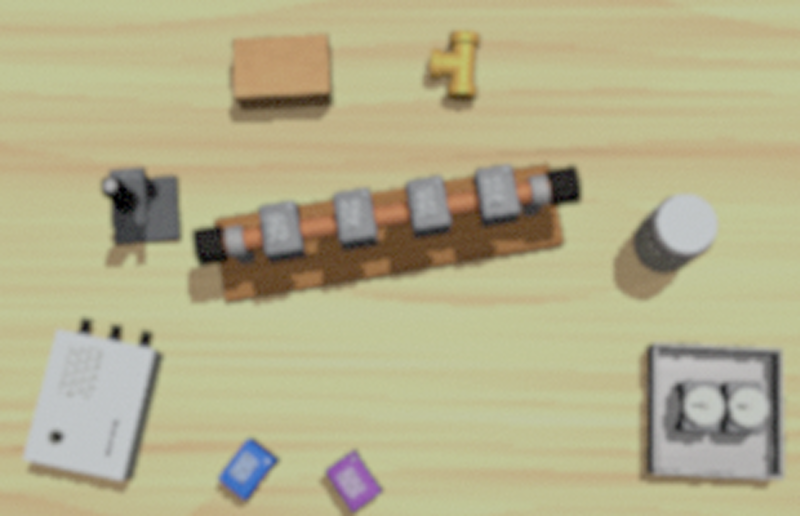

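The final views agree. Four sensors are square on the pipe and clear of the clamps. Both dials are upright in the tray, the stylus hangs upright in its fork, and the tin, tee, carton and look-alikes haven't moved. Handing in.

Run:
```python
from bench import robot
print(robot.close_job())
```

```text
the job is handed in; nothing more can be done
None
```

I finished the job and handed it in at about 60 s; the hand-in reports no verdict.

- **Dials and sensors:** I put both dials upright in the tray, then set all four grey sensors across the pipe between the clamps. I gripped one sensor too shallowly at first and re-gripped it before lifting.
- **Button:** I pressed it to its stop with the stylus and held it there for about 3.3 s. The travel stopped about where full press was expected (tool height 129.7 mm) at 8–10 N, above the 4 N the spring needs. I had no direct reading of the button itself, so "fully down" rests on that stop and force.
- **Stylus:** it hangs back in its fork by the collar, set down where I picked it up.

**Last checks:** both cameras show four sensors seated square and both dials in the tray. The stylus is upright, and the tin, tee, carton and both look-alikes are in place. I saw no shift of the tray or gateway. The two cameras disagreed by 2–3 mm at the button hole, so I used a position between them, and the tip went in without touching the rim.

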